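Set up the wax melter

TASK

Set up the water bath for the batik wax on the hotplate, building it from the bottom up: stand the empty pan in the middle of the hotplate, then lay the cross trivet flat in the pan, then stand the cup of yellow wax upright in the middle of the trivet, and last put the lid on that cup so that it sits fully home. Leave the cup of brown wax and the jar of blue dye standing where they are.

Things in the scene. Friction and masses are not known exactly. Their poses are not given: they have to be found in the camera images.
- plate_top (a point): Electric hotplate, the target, fixed (its place and yaw differ each time): cream case 180 x 180 mm with a round dark cast-iron plate, 140 mm diameter, flat top 60 mm above the table. A dial on its -x face stands 18 mm proud; a cord lies behind it. The point is the centre of the plate's top face, z up.
- pan_mid (a point): Empty aluminium pan, open on top, loose, 0.26 kg: outer diameter 132, height 50, upright wall 8 mm thick (within 2 mm of round), flat floor 116 mm wide, 5 mm above the underside. Lift it by pinching the wall at the rim, one finger inside. Two wire lugs, 44 mm wide, reach 88 mm from the axis on its own +y and -y sides, 34 to 42 mm up. The point: on its axis, 25 mm above the underside; z up.
- trivet_mid (a point): Dark cast-iron cross trivet, loose, 0.11 kg: two bars at right angles along its own x and y axes, each 84 mm long, 9 mm wide, 14 mm high, lying flat. Any one arm can be gripped across its 9 mm width. The point is the middle of the cross, 7 mm above its underside; z up.
- wax_cup_mid (a point): Steel cup of YELLOW wax, loose, 0.22 kg, cold: plain round cup, outer diameter 64 mm, height 90 mm, wall 3.5 mm (inner diameter 57 mm), filled with hard wax to about 60 mm. The point is on its axis half-way up, 45 mm above its underside; z up, towards the mouth.
- lid_knob (a point): Steel lid for the wax cup, loose, 0.09 kg, right way up: disc 74 mm wide, 4 mm thick; under it a spigot 50 mm wide, 8 mm deep, that drops into the cup's mouth till the disc rests on the rim; on top a dark wooden knob, 22 mm diameter, 26 mm high. On the table it stands on the spigot. The point: on the axis half-way up the knob, 17 mm above the disc's underside, 25 mm above the spigot's; z up.
- brown_cup_mid (a point): Bystander: cup of the same make and size as the wax cup (64 mm x 90 mm) but with dark BROWN wax; loose, to be left alone. The point is on its axis, 45 mm above its underside; z up.
- dye_jar_mid (a point): Bystander: closed round jar of blue dye with a white cap, diameter 62 mm, height 97 mm, loose, to be left alone. The point is on its axis, 49 mm above its underside; z up.
Not all that is in view belongs to the job. There is more than one size of the part that bears pan_mid; the job needs the largest.

How it is judged:
By the outcome, as a careful person would: the job done as asked, in the order asked, and still so for the second after the job is handed in, with the robot touching nothing.
It also fails if it takes over 136 s, if anything falls off the work surface, if the arm or the gripper's body presses on something with over 40 N, if the wrist force passes 120 N, or if a joint passes its speed limit or range.

ROBOT

A 7-joint arm with a two-finger parallel gripper is mounted at the origin on the work surface. World frame = base frame: x ahead of the robot, y to its left, z up, the work surface at z = 0. Lengths are in m, angles in rad, forces in N, time in s.
With the tool pointing down it reaches from about 0.4 to 0.875 m from the base axis. Payload 19.3 kg.
Tool frame: the origin (TCP) lies at the very end of the fingers, on their centre line; the grasp point (between the pads) lies 19 mm behind it; z points along the fingers, x is the direction in which the jaws open and shut, and the axes are right-handed (so a half turn about z gives the same grasp; the last joint's range is limited). The gripper opens to 85 mm and grips with 20 to 120 N. Pads are 22 mm wide; open, the fingers measure 114 mm over their backs; the gripper's body (76 mm by 85 mm) begins 54 mm behind the grasp point. The pads swing forward as they close: fully open they stand 13 mm farther back than shut.
Start: joints at [1.086, 0.521, -0.036, 1.599, 0.021, 1.021, -0.113], TCP at [0.252, -0.572, 0.198] pointing down, gripper open.
Joint ranges: [-2.91, 2.91], [-0.3, 2.13], [-1.5, 1.42], [0.17, 2.43], [-1.26, 4.41], [0.16, 1.93], [-2.52, 2.52]. Speed limits (rad/s): [1.89, 1.89, 2.39, 2.39, 3.01, 3.01, 3.01].

INTERFACE

Orientations are given as [roll, pitch, yaw] about the fixed x, y, z axes, in that order (R = Rz(yaw) Ry(pitch) Rx(roll)).
In Python, from workcell import bot gives the robot as it stands.
- The arm moves only by the tool jog_arm, never from a script. Its argument "increments" is a list of rows, each an object of numbers: "wx", "wy", "wz": the turn, a rotation vector about the tool's x, y, z in degrees; "x", "y", "z": the shift along the tool's x, y, z in cm; "claw": the opening in per cent of the stroke, from 0 (shut) to 100 (fully open). A call has 1 to 10 rows; each row is the pose to reach, as a shift and turn from the pose measured when the call began, along the tool's axes at that moment; what a row does not reach only later rows make up. A row lasts 1/8 s, in which the tool goes at most 62.5 mm and 10.7 degrees, less where a joint would pass 70% of its speed; a pose out of reach is approached as far as the arm can. A call with a gripper value outside its range is refused whole. The fingers move at their own pace and stop on an object; "squeeze" is the grip in N (left out, the last holds). Time passes only in rows, so rows that repeat a pose let the fingers close. It gives the time, the measured TCP pose, the force and the opening at its end, in the units of the state.
- bot.observe(): the state, without advancing time (a new reading comes with each control period).
- bot.grab_frame(name): name is "side" or "top"; returns a dict with "pixels" (420x560x3 uint8, red, green, blue), "fov_y" (degrees; the focal length in pixels is half the picture's height over the tangent of half this angle, whatever the lens; pixels are square), "cx", "cy" (the principal point, pixels), "origin" and "orientation" of the camera in the world. Camera axes: x right, y down, z forward; pixel columns grow to the right and rows downward; lengths in m; the calibration is good to about 2 mm. A picture is of the moment at which its call begins. There is no depth.
- bot.job_done(): hands the job in, once; it reports no verdict.
The state is a dict: "clock": time; "qpos": joint angles; "qd": joint speeds; "joint_efforts": joint torques, N m; "position": TCP position; "tool_rot": TCP orientation; "force": force on the tool from outside, world axes, zero at the start; "moment": the same for the moment, N m; "grip_width": finger opening in m.
Only numpy, scipy, OpenCV 4.12 (cv2) and the standard library are available. Lean on these libraries where they do the work, as an engineer would, in place of code of your own. Each camera call takes 0.05 s, during which the arm holds its last target.

## Working session

There is one attempt and no reset: what is moved stays moved. The work goes in short steps, Python scripts to look and compute and a tool call to move; the robot and the scene stay as the last step left them, time stands still between calls to the robot, and variables do not carry over. Pictures are saved under pics/ and viewed, and the job is handed in when it is done.

Besides the shell and the picture viewer there is one more tool, called after "Call:" as name(argument=value, ...) on one line, values as JSON. jog_arm: Moves the arm, as the interface text tells. Its arguments: {"type":"object","properties":{"increments":{"type":"array","items":{"type":"object","properties":{"wx":{"type":"number"},"wy":{"type":"number"},"wz":{"type":"number"},"x":{"type":"number"},"y":{"type":"number"},"z":{"type":"number"},"claw":{"type":"number"}}}},"squeeze":{"type":"number"}},"required":["increments"]}

```bash
mkdir -p pics; ls; python3 - <<'E'
from workcell import bot
import cv2
s=bot.observe()
for k,v in s.items(): print(k,v)
for n in("side","top"):
    f=bot.grab_frame(n); cv2.imwrite(f"pics/{n}0.png",f["pixels"][:,:,::-1])
    print(n,{k:v for k,v in f.items() if k!="pixels"})
E
```

```text
pics
clock 0.0
qpos [ 1.08580095  0.52201359 -0.03630365  1.59998503  0.02121785  1.02108972
 -0.11280367]
qd [ 0.00172592 -0.00088404 -0.00138599  0.0004771   0.0011766   0.00016695
  0.00120415]
joint_efforts [ 1.90091359e-04 -9.27107477e+01  1.97996423e+00 -3.69941747e+01
  1.79413782e-02  8.03308765e-03 -1.99603619e-05]
position [ 0.25167786 -0.57169232  0.19703451]
tool_rot [ 3.14148723e+00  1.10539516e-03 -1.15602633e+00]
force [-0.51878858  0.48025979 -0.55891668]
moment [-0.04322788  0.02121647  0.01174504]
grip_width 0.08485345929078719
side {'fov_y': 45.886402688937665, 'cx': 278.9337490622804, 'cy': 205.75220880697714, 'origin': array([0.4133434 , 0.6769321 , 0.95834702]), 'orientation': array([-2.43764982, -0.00622378, -2.84332714])}
top {'fov_y': 49.31593022738975, 'cx': 275.7684239272351, 'cy': 212.60583402892266, 'origin': array([ 0.36917884, -0.03129244,  1.28796107]), 'orientation': array([-2.95390078, -0.0331583 , -1.56142199])}
```

View pics/side0.png

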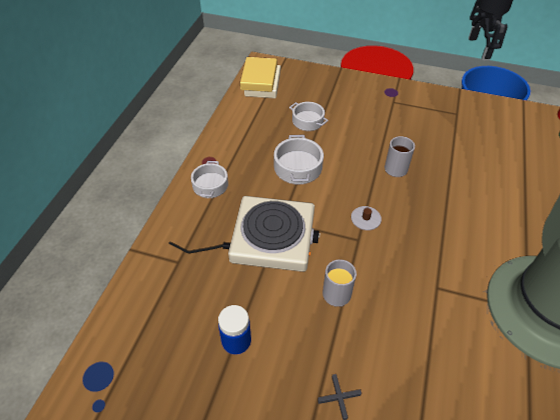

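View pics/top0.png

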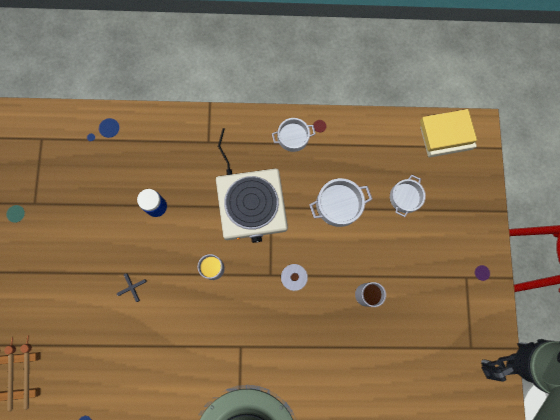

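```bash
cat > h.py <<'E'
import numpy as np, cv2
from scipy.spatial.transform import Rotation as R
from workcell import bot
def cam(f):
    h=f["pixels"].shape[0]; F=h/2/np.tan(np.radians(f["fov_y"]/2))
    return F,f["cx"],f["cy"],np.array(f["origin"]),R.from_euler('xyz',f["orientation"]).as_matrix()
def ray(f,u,v):
    F,cx,cy,o,M=cam(f); d=M@np.array([(u-cx)/F,(v-cy)/F,1.]); return o,d/np.linalg.norm(d)
def onz(f,uv,z):
    uv=np.atleast_2d(uv); out=[]
    for u,v in uv:
        o,d=ray(f,u,v); out.append(o+d*(z-o[2])/d[2])
    return np.array(out)
def proj(f,p):
    F,cx,cy,o,M=cam(f); q=(np.atleast_2d(p)-o)@M; return np.c_[q[:,0]/q[:,2]*F+cx,q[:,1]/q[:,2]*F+cy]
def ringpx(f,c,r,z,n=72):
    a=np.linspace(0,2*np.pi,n,endpoint=False)
    return proj(f,np.c_[c[0]+r*np.cos(a),c[1]+r*np.sin(a),0*a+z])
def crop(f,name,x0,y0,w,h,k,draw=[]):
    im=f["pixels"][y0:y0+h,x0:x0+w,::-1]; im=cv2.resize(im,None,fx=k,fy=k,interpolation=cv2.INTER_CUBIC)
    for pts,c in draw:
        for u,v in pts: cv2.circle(im,(int((u+.5-x0)*k),int((v+.5-y0)*k)),1,c,-1)
    cv2.imwrite(f"pics/{name}.png",im)
E
python3 - <<'E'
from h import *
f=bot.grab_frame("top"); crop(f,"t1",100,110,350,200,2.28)
g=bot.grab_frame("side"); crop(g,"s1",150,90,290,330,1.8)
np.save("t.npy",f,allow_pickle=True);np.save("s.npy",g,allow_pickle=True)
E
```

```text
(no output)
```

View pics/t1.png

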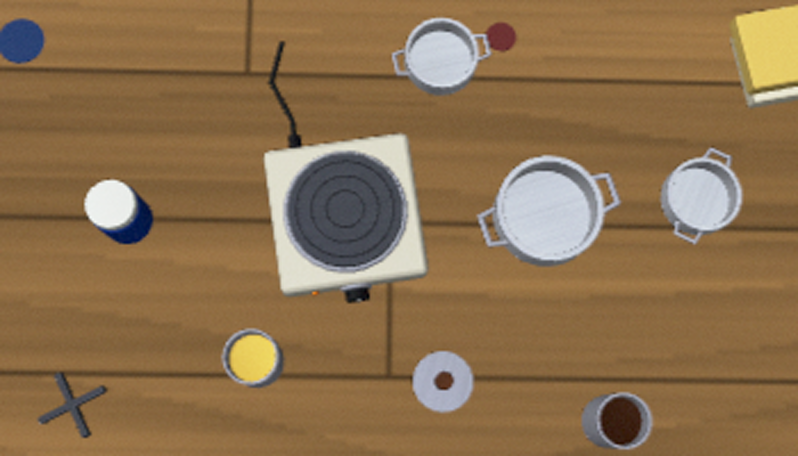

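View pics/s1.png

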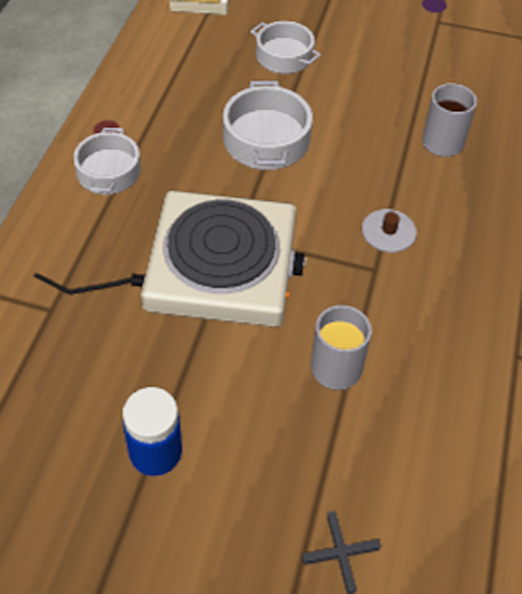

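```bash
python3 - <<'E'
from h import *
for n in "ts":
    f=np.load(n+".npy",allow_pickle=True).item()
    hsv=cv2.cvtColor(f["pixels"],cv2.COLOR_RGB2HSV)
    H,S,V=[hsv[...,i].astype(int) for i in range(3)]
    pts={"t":dict(plate=(251,202),pan=(341,203),lid=(287,283),wax=(210,267),triv=(131,289),wood=(300,250),brown=(371,294),bl=(150,200)),
         "s":dict(plate=(273,226),pan=(299,155),lid=(357,220),wax=(340,277),triv=(340,396),wood=(340,350),brown=(400,150),bl=(235,320))}[n]
    for k,(u,v) in pts.items(): print(n,k,hsv[v,u])
    def comps(m,lab,minA=60):
        c,l,st,ce=cv2.connectedComponentsWithStats(m.astype(np.uint8))
        for i in range(1,c):
            if st[i,4]>minA: print(n,lab,st[i],ce[i].round(1))
    comps((S<60)&(V>90)&(V<225),"grey")
    comps((S<90)&(V<90),"dark")
    comps((H>20)&(H<32)&(S>140)&(V>180),"yellow")
    comps((S<50)&(V>=205),"white")
E
```

```text
t plate [112  35  80]
t pan [109  19 219]
t lid [115  28 197]
t wax [ 24 159 233]
t triv [107  43  83]
t wood [ 17 138 137]
t brown [  9 182  59]
t bl [ 60   2 236]
t grey [    0     7   560   222 56071] [307.6  71.7]
t grey [272 118  44  34 946] [293.1 134. ]
t grey [427 146  49  11 149] [449.3 151.3]
t grey [ 216  169   72   71 2129] [251.8 204.7]
t grey [ 390  175   36   42 1015] [407.4 195.6]
t grey [ 309  178   63   49 1979] [340.2 202. ]
t grey [138 190  22  21  63] [152.7 203.6]
t grey [ 510  234   50   50 2057] [533.5 257.1]
t grey [197 254  26  26 152] [209.4 265.8]
t grey [281 264  27  27 526] [293.7 276.9]
t grey [355 282  31  25 321] [368.7 294.2]
t grey [ 515  284   45   60 2312] [538.1 314. ]
t grey [522 342  31  78 444] [533.3 383.8]
t grey [ 200  385   92   35 1765] [245.9 404.3]
t dark [   0    0  560   24 6673] [296.6   9.4]
t dark [218 129  14  46  92] [224.4 155. ]
t dark [ 227  178   49   49 1878] [251.3 202. ]
t dark [117 273  29  29 191] [131.1 287.3]
t dark [ 482  339   78   81 2683] [533.3 372.8]
t dark [226 408  48  12 386] [249.6 414.7]
t yellow [201 257  1
[... 991 characters left out ...]
 434] [552.  307.4]
s grey [218 306  31  30 159] [234.  326.1]
s dark [ 469    0   44   59 1443] [489.5  22. ]
s dark [   0   13  204  278 4540] [ 93.1 158.6]
s dark [ 511  196   49  134 2901] [540.9 271.2]
s dark [ 243  202   60   48 2260] [272.7 225.3]
s dark [169 242  62  11 149] [203.1 247.5]
s dark [318 374  43  46 481] [339.  396.6]
s yellow [241  57  36  27 669] [258.7  70.4]
s yellow [241  84  30   7 155] [255.2  87. ]
s yellow [328 269  24  15 262] [339.7 275.9]
s white [300 112  21  10  72] [312.5 116.6]
s white [284 140  39  32 386] [302.9 159.6]
s white [192 174  34  13 203] [208.6 179.4]
s white [ 229  197   83   67 1643] [271.3 235.9]
s white [219 305  29  27 617] [232.8 318.5]
```

```bash
python3 - <<'E'
from h import *
t=np.load("t.npy",allow_pickle=True).item();s=np.load("s.npy",allow_pickle=True).item()
def pr(l,z,a,b): print(l,onz(t,a,z)[0].round(4),onz(s,b,z)[0].round(4))
pr("plate",.06,(251.3,202),(272.7,225.3))
pr("triv",.014,(131.1,287.3),(339,396.6))
pr("lid",.012,(294,277),(365.5,218.2))
pr("wax",.06,(210.1,266.4),(339.7,275.9))
pr("panfloor",.005,(339.6,203),(302.9,159.6))
pr("panrim",.05,(342,201.5),(299,155))
hs=cv2.cvtColor(t["pixels"],cv2.COLOR_RGB2HSV).astype(int)
for f,(x0,y0,w,h),n in((t,(305,170,75,60),"t"),(s,(265,125,70,65),"s")):
    crop(f,"pan_"+n,x0,y0,w,h,8)
E
```

```text
plate [ 0.6314 -0.0025  0.06  ] [0.6285 0.0068 0.06  ]
triv [0.3985 0.3208 0.014 ] [0.3968 0.3258 0.014 ]
lid [ 0.4313 -0.1236  0.012 ] [ 0.4294 -0.118   0.012 ]
wax [0.4544 0.1037 0.06  ] [0.4516 0.0944 0.06  ]
panfloor [ 0.6444 -0.2553  0.005 ] [ 0.6316 -0.2766  0.005 ]
panrim [ 0.6391 -0.2542  0.05  ] [ 0.6357 -0.2452  0.05  ]
```

View pics/pan_t.png

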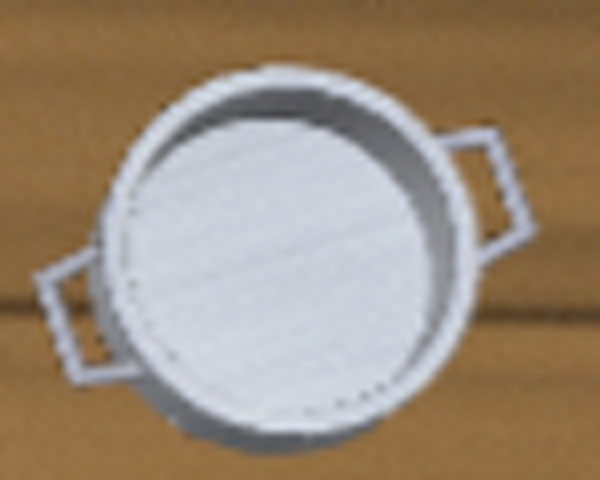

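View pics/pan_s.png

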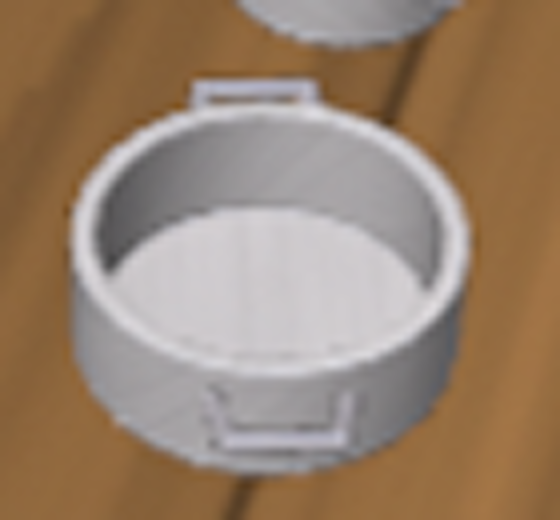

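```bash
python3 - <<'E'
from h import *
t=np.load("t.npy",allow_pickle=True).item();s=np.load("s.npy",allow_pickle=True).item()
c=np.array([.63,.002])
for f,b,n in((t,(195,120,195,130),"t"),(s,(160,120,200,160),"s")):
    d=[(ringpx(f,c,.07,.06),(0,0,255)),(ringpx(f,(.638,-.2505),.066,.05),(0,0,255)),(ringpx(f,(.638,-.2505),.058,.005),(0,255,0))]
    crop(f,"ov_"+n,*b,4 if n=="t" else 3.7,d)
E
```

```text
(no output)
```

View pics/ov_t.png

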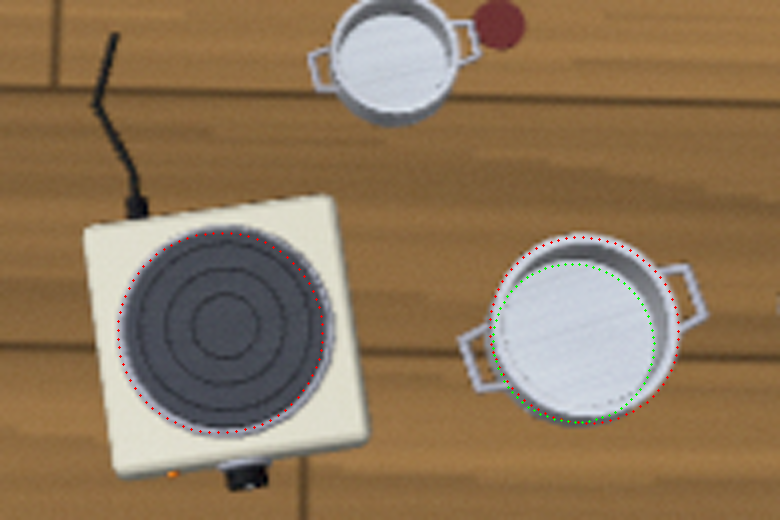

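View pics/ov_s.png

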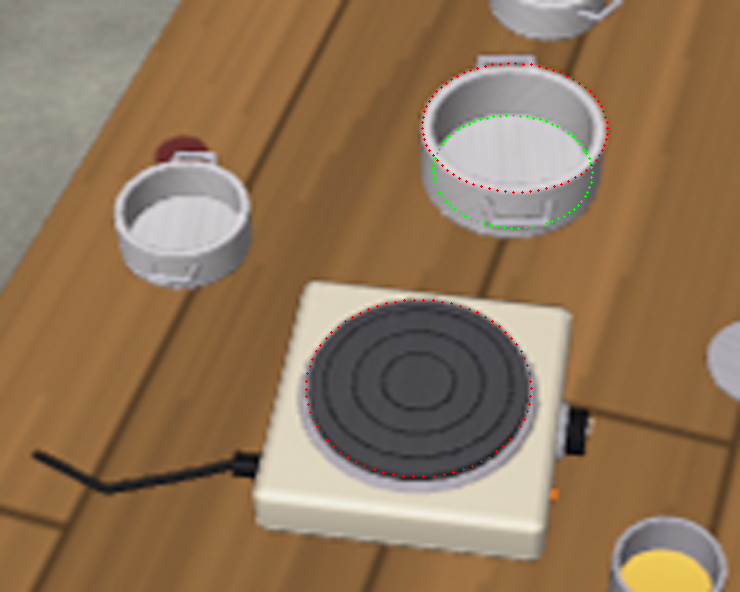

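```bash
python3 - <<'E'
from h import *
t=np.load("t.npy",allow_pickle=True).item();s=np.load("s.npy",allow_pickle=True).item()
p=np.array([[0.252,-0.572,0.197]])
print(proj(t,p),proj(s,p), proj(t,[[0,0,0]]),proj(s,[[0,0,0]]))
crop(s,"gs",440,0,120,90,6,[(proj(s,p),(0,0,255))])
crop(t,"gt",460,330,100,80,6,[(proj(t,p),(0,0,255))])
E
```

```text
[[491.67926293 352.88660758]] [[472.34128119  63.82027371]] [[246.11917851 443.25780267]] [[550.68101976 308.34522262]]
```

View pics/gs.png

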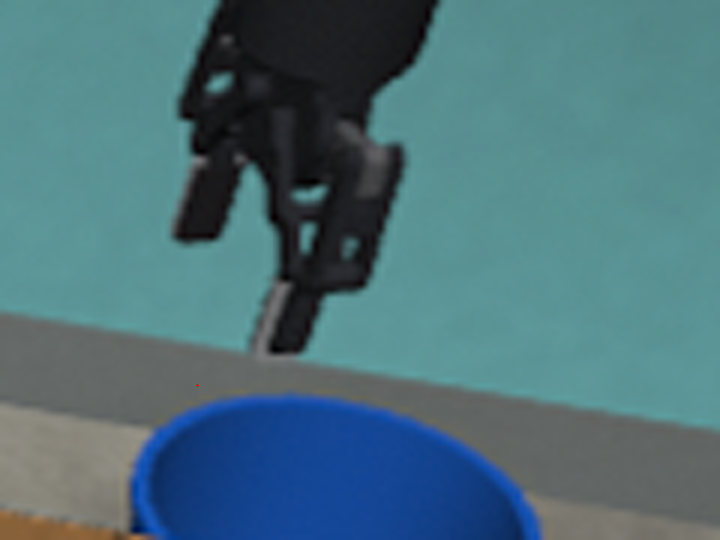

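View pics/gt.png

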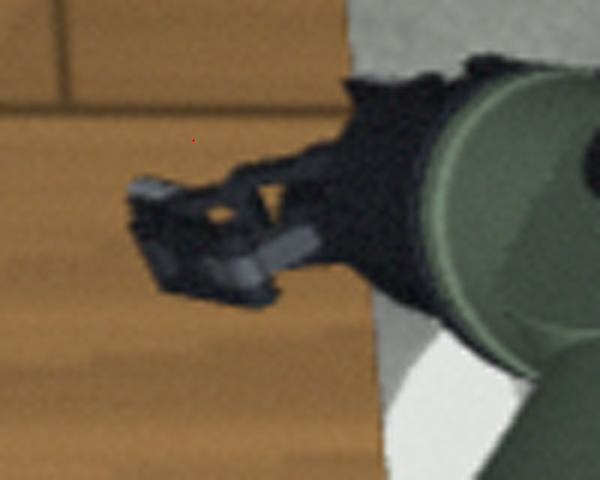

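```bash
python3 - <<'E'
from h import *
from scipy.optimize import least_squares
def trace(V,p,q,hw=4,n=200,dark=True):
    p,q=np.array(p,float),np.array(q,float); d=(q-p)/np.linalg.norm(q-p); nn=np.array([-d[1],d[0]])
    out=[]
    o=np.arange(-hw,hw+.1,.5)
    for a in np.linspace(0,1,n):
        c=p+a*(q-p); pts=(c+o[:,None]*nn).astype(np.float32)
        pr=cv2.remap(V,pts[:,0].reshape(1,-1),pts[:,1].reshape(1,-1),cv2.INTER_LINEAR)[0].astype(float)
        if dark:
            w=np.median(pr)-pr-12; w[w<0]=0
            if w.sum()<15: continue
            k=np.argmax(w); w=w*(np.abs(np.arange(len(o))-k)<=3); x=(w*o).sum()/w.sum()
        else:
            g=np.abs(np.diff(cv2.GaussianBlur(pr.reshape(1,-1),(5,1),0)[0])); 
            if g.max()<6: continue
            k=np.argmax(g); w=g*(np.abs(np.arange(len(g))-k)<=2); x=(w*(o[:-1]+.25)).sum()/w.sum()
        out.append(c+x*nn)
    return np.array(out)
L={"t":[((5,138),(210,141),1),((5,203),(135,206),1),((380,209),(500,212),1),((5,273),(195,274),1),((225,274),(510,279),1),((5,346),(515,349),1),((5,97),(498,108),0)],
   "s":[((140,243),(255,70),0),((333,97),(190,312),1)]}
for n in "ts":
    f=np.load(n+".npy",allow_pickle=True).item(); F,cx,cy,_,_=cam(f)
    V=cv2.GaussianBlur(cv2.cvtColor(f["pixels"],cv2.COLOR_RGB2GRAY),(3,3),0)
    T=[trace(V,a,b,dark=bool(k)) for a,b,k in L[n]]
    for x,(a,b,_) in zip(T,L[n]):
        if len(x)<10: print(n,a,"few");continue
        d=(np.array(b)-a)/np.linalg.norm(np.array(b)-a,); 
        s=(x-a)@d; e=(x-a)@np.array([-d[1],d[0]])
        for _ in range(3):
            c=np.polyfit(s,e,2); r=e-np.polyval(c,s); m=abs(r)<2*r.std()+.1; s,e=s[m],e[m]
        l=s.max()-s.min(); print(n,a,b,len(s),"sag px",(c[0]*l*l/4).round(2),"slope",c[1].round(4),"rms",r.std().round(2))
E
```

```text
t (5, 138) (210, 141) 173 sag px -0.0 slope 0.0067 rms 0.05
t (5, 203) (135, 206) 161 sag px -0.03 slope -0.0059 rms 0.04
t (380, 209) (500, 212) 117 sag px 0.05 slope -0.0132 rms 0.31
t (5, 273) (195, 274) 193 sag px -0.06 slope 0.007 rms 0.08
t (225, 274) (510, 279) 164 sag px 0.01 slope -0.006 rms 0.04
t (5, 346) (515, 349) 188 sag px -0.15 slope 0.0013 rms 0.06
t (5, 97) (498, 108) 75 sag px -0.21 slope 0.0033 rms 0.2
s (140, 243) (255, 70) 12 sag px -0.55 slope 0.0585 rms 0.09
s (333, 97) (190, 312) 50 sag px 7.0 slope -0.1367 rms 2.28
```

```bash
python3 - <<'E'
from h import *
t=np.load("t.npy",allow_pickle=True).item();s=np.load("s.npy",allow_pickle=True).item()
y=-1.156; d=np.array([np.cos(y),np.sin(y),0])*.0425
P=np.array([0.2517,-0.5717,0.197+.013])
p=np.array([P+d,P-d])
print(proj(t,p),proj(s,p))
crop(s,"gs2",440,0,120,90,6,[(proj(s,p),(0,0,255))])
crop(t,"gt2",460,330,100,80,6,[(proj(t,p),(0,0,255))])
E
```

```text
[[510.3403238  346.0627352 ]
 [478.25634031 361.33810488]] [[468.14676641  50.72622556]
 [479.97931253  68.96739311]]
```

View pics/gs2.png

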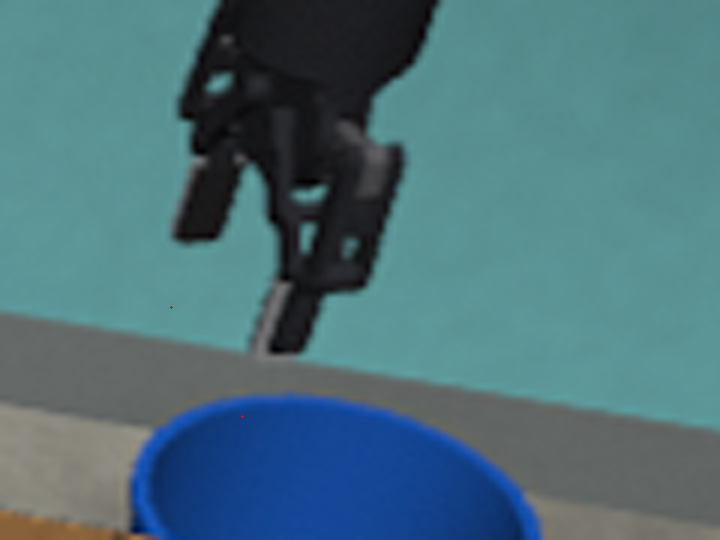

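View pics/gt2.png

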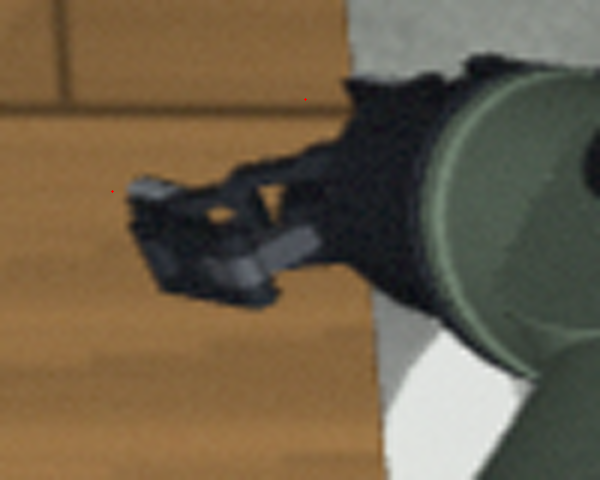

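```bash
python3 - <<'E'
from h import *
for n,th in(("s",3),("t",3)):
    f=np.load(n+".npy",allow_pickle=True).item()
    g=cv2.cvtColor(f["pixels"],cv2.COLOR_RGB2GRAY)
    lsd=cv2.createLineSegmentDetector()
    l=lsd.detect(g)[0][:,0]
    L=np.hypot(l[:,0]-l[:,2],l[:,1]-l[:,3]); i=np.argsort(-L)[:22]
    for k in i:
        print(n,l[k].round(1),L[k].round(0))
E
```

```text
s [204.2  25.5   0.3 290.4] 334.0
s [  0.4 262.9 199.7  14.6] 318.0
s [419.2 418.3 454.7 115.7] 305.0
s [134.  239.9 242.6  63.6] 207.0
s [460.7  89.4 438.3 285.6] 198.0
s [184.3 254.3  97.8 418.6] 186.0
s [523.5 254.4 521.4 100.6] 154.0
s [104.  399.2 175.1 264.1] 153.0
s [524.4 101.8 527.6 254.4] 153.0
s [ 24.1 418.7 100.3 294.2] 146.0
s [344.4  50.4 205.5  26.6] 141.0
s [437.8 290.7 423.2 418.3] 128.0
s [310.7 418.5 339.  307.1] 115.0
s [365.4 203.4 392.3  97.9] 109.0
s [393.6 104.5 368.7 204.2] 103.0
s [343.7 304.2 320.9 394.4] 93.0
s [280.5  25.  372.   40. ] 93.0
s [265.2  99.2 228.4 169.5] 79.0
s [225.8 167.6 262.2  98.9] 78.0
s [404.2  45.5 479.6  58.1] 76.0
s [205.5  12.5 279.5  24.8] 75.0
s [230.5 255.1 303.1 263.5] 73.0
t [558.2  23.1   0.6   6.8] 558.0
t [ 28.1 343.4 466.9 346.1] 439.0
t [2.131e+02 1.000e-01 5.582e+02 1.040e+01] 345.0
t [514.4 349.5 243.1 348. ] 271.0
t [260.6 102.6 496.9 107.9] 236.0
t [236.9 347.8  33.1 346.6] 204.0
t [  0.6 269.9 196.9 272.5] 196.0
t [215.6 143.9  44.4 140. ] 171.0
t [309.4 273.7 473.1 275.7] 164.0
t [463.1 278.6 309.4 276.9] 154.0
t [135.6 206.7   0.6 204.4] 135.0
t [121.9 274.8   0.6 273.3] 121.0
t [423.1 147.8 306.9 145.5] 116.0
t [308.1 142.4 423.1 145. ] 115.0
t [ 96.8 138.4 205.6 140.4] 109.0
t [159.4 100.1 259.4 102.6] 100.0
t [500.3 129.4 508.4 225.7] 97.0
t [ 38.1 201.9 134.4 203.4] 96.0
t [505.6 212.4 416.9 210.9] 89.0
t [ 38.1  97.2 125.6  99.6] 88.0
t [  0.6 136.2  84.4 138. ] 84.0
t [421.9 207.8 504.4 209.4] 83.0
```

```bash
cat >> h.py <<'E'
def goal(x,y,z,yaw):
    s=bot.observe(); M=R.from_euler('xyz',s["tool_rot"]); p=np.array(s["position"])
    d=M.inv().apply(np.array([x,y,z])-p)*100
    G=R.from_euler('xyz',[np.pi,0,yaw]); w=np.degrees((M.inv()*G).as_rotvec())
    print("xyz cm",d.round(2),"w deg",w.round(1),"t",round(s["clock"],2))
E
python3 -c "
from h import *
goal(.578,-.271,.16,.305)"
```

```text
xyz cm [-14.38 -41.98   3.73] w deg [ -0.    0.  -83.7] t 0.2
```

Call:
jog_arm(increments=[{"x":-14.4,"y":-42,"z":3.7,"wz":-83.7,"claw":0},{"x":-14.4,"y":-42,"z":3.7,"wz":-83.7,"claw":0},{"x":-14.4,"y":-42,"z":3.7,"wz":-83.7,"claw":0},{"x":-14.4,"y":-42,"z":3.7,"wz":-83.7,"claw":0},{"x":-14.4,"y":-42,"z":3.7,"wz":-83.7,"claw":0},{"x":-14.4,"y":-42,"z":3.7,"wz":-83.7,"claw":0},{"x":-14.4,"y":-42,"z":3.7,"wz":-83.7,"claw":0},{"x":-14.4,"y":-42,"z":3.7,"wz":-83.7,"claw":0},{"x":-14.4,"y":-42,"z":3.7,"wz":-83.7,"claw":0},{"x":-14.4,"y":-42,"z":3.7,"wz":-83.7,"claw":0}])

```text
schema error: expected keys wx, wy, wz, x, y, z, claw
```

Every key is required in each row.

Call:
jog_arm(increments=[{"wx":0,"wy":0,"wz":-83.7,"x":-14.4,"y":-42,"z":3.7,"claw":0},{"wx":0,"wy":0,"wz":-83.7,"x":-14.4,"y":-42,"z":3.7,"claw":0},{"wx":0,"wy":0,"wz":-83.7,"x":-14.4,"y":-42,"z":3.7,"claw":0},{"wx":0,"wy":0,"wz":-83.7,"x":-14.4,"y":-42,"z":3.7,"claw":0},{"wx":0,"wy":0,"wz":-83.7,"x":-14.4,"y":-42,"z":3.7,"claw":0},{"wx":0,"wy":0,"wz":-83.7,"x":-14.4,"y":-42,"z":3.7,"claw":0},{"wx":0,"wy":0,"wz":-83.7,"x":-14.4,"y":-42,"z":3.7,"claw":0},{"wx":0,"wy":0,"wz":-83.7,"x":-14.4,"y":-42,"z":3.7,"claw":0},{"wx":0,"wy":0,"wz":-83.7,"x":-14.4,"y":-42,"z":3.7,"claw":0},{"wx":0,"wy":0,"wz":-83.7,"x":-14.4,"y":-42,"z":3.7,"claw":0}])

```text
clock: 1.45
position: [0.5773, -0.2719, 0.1603]
tool_rot: [-3.141, 0.001, 0.3]
force: [0.5, -0.7, 0.1]
grip_width: -0.0
```

```bash
python3 - <<'E'
from h import *
t=bot.grab_frame("top");s=bot.grab_frame("side")
o=bot.observe(); p=o["position"]; print(o["clock"],p,o["tool_rot"],o["grip_width"],o["qd"].round(3))
print(proj(t,p),proj(s,p))
for f,n in((t,"ct"),(s,"cs")):
    u,v=proj(f,p)[0].astype(int); crop(f,n,max(u-50,0),max(v-40,0),100,80,7,[(proj(f,p),(0,0,255))])
E
```

```text
1.55 [ 0.57744807 -0.27184789  0.16050133] [-3.14144818e+00  4.11525882e-04  3.00988783e-01] -0.00013892739699012844 [-0.003  0.002 -0.005 -0.     0.001  0.001  0.008]
[[357.07006142 216.32298608]] [[326.23468128 120.35241884]]
```

View pics/ct.png

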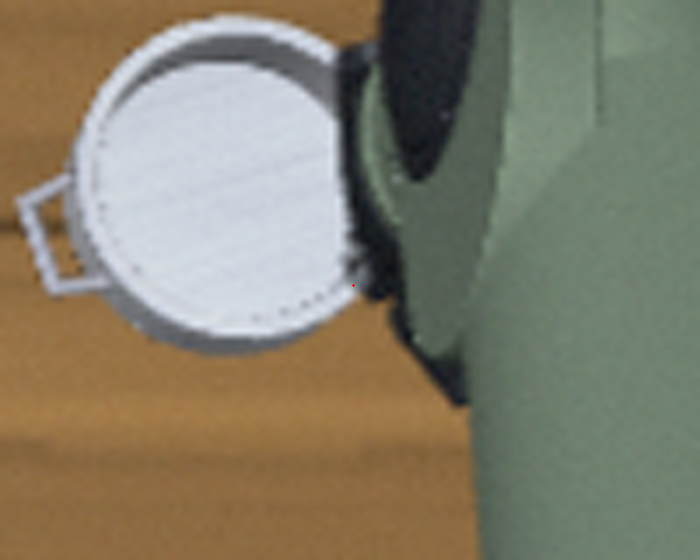

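View pics/cs.png

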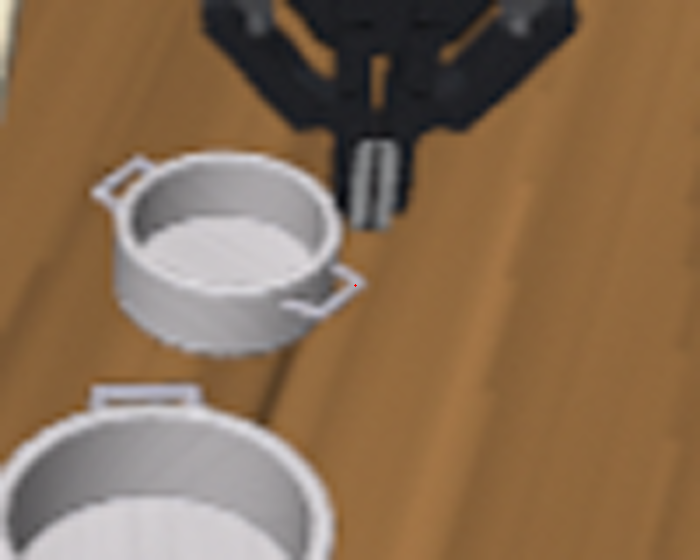

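```bash
python3 - <<'E'
from h import *
t=np.load("t.npy",allow_pickle=True).item();s=np.load("s.npy",allow_pickle=True).item()
p=np.array([0.57744807,-0.27184789,0.16050133])
for d in ([0,0,.01],[0,0,.02],[0,-.01,0],[.01,0,0]):
    print(d,(proj(s,p+d)-proj(s,p)).round(2),(proj(t,p+d)-proj(t,p)).round(2))
# known-size checks: hotplate case corners / robot base
print(proj(s,[[0,0,0.0]]),proj(t,[[0,0,0.]]))
crop(s,"base_s",420,180,140,200,3); crop(t,"base_t",180,340,140,80,5)
# table plane consistency: plane seams intersections
for n,uvt,uvs in (("discpurp",(482,272.5),(391,92.5)),("discblue",(109,128),(98,376.5)),("discblue2",(91,137.3),(98.5,406))):
    print(n,onz(t,uvt,0).round(4),onz(s,uvs,0).round(4))
E
```

```text
[0, 0, 0.01] [[ 0.32 -3.17]] [[ 0.83 -0.71]]
[0, 0, 0.02] [[ 0.65 -6.37]] [[ 1.68 -1.44]]
[0, -0.01, 0] [[ 0.94 -2.5 ]] [[3.94 0.06]]
[0.01, 0, 0] [[-3.93 -0.79]] [[-0.09 -3.9 ]]
[[550.68101976 308.34522262]] [[246.11917851 443.25780267]]
discpurp [[ 0.4504 -0.6593  0.    ]] [[ 0.4474 -0.6556 -0.    ]]
discblue [[0.8593 0.4202 0.    ]] [[0.8558 0.4221 0.    ]]
discblue2 [[0.8296 0.4699 0.    ]] [[0.8257 0.4718 0.    ]]
```

View pics/base_s.png

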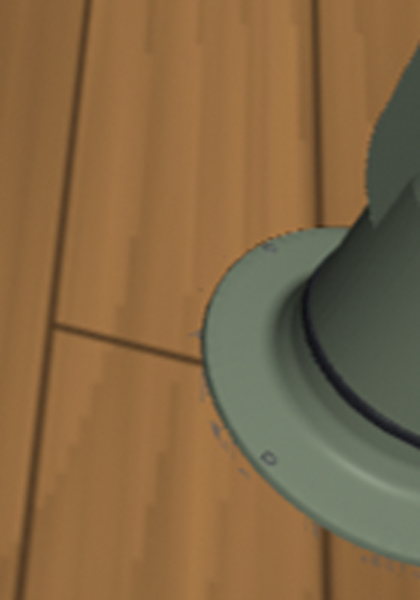

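View pics/base_t.png

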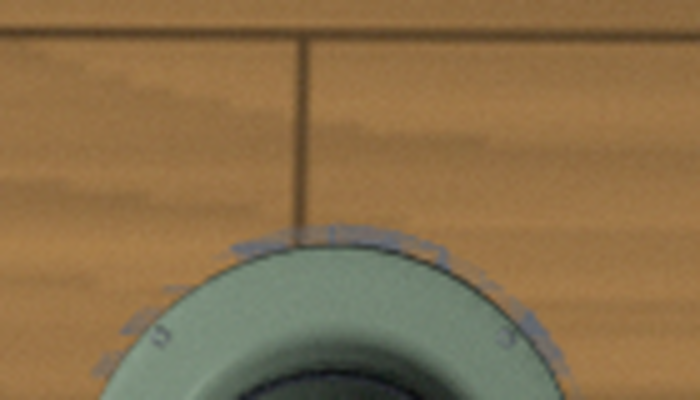

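```bash
python3 -c "
from h import *
goal(.51,-.21,.03,.305)"
```

```text
xyz cm [-4.6  -7.9  13.05] w deg [-0.   0.  -0.2] t 1.55
```

Call:
jog_arm(increments=[{"wx":0,"wy":0,"wz":0,"x":-4.6,"y":-7.9,"z":5,"claw":0},{"wx":0,"wy":0,"wz":0,"x":-4.6,"y":-7.9,"z":8,"claw":0},{"wx":0,"wy":0,"wz":0,"x":-4.6,"y":-7.9,"z":11,"claw":0},{"wx":0,"wy":0,"wz":0,"x":-4.6,"y":-7.9,"z":13,"claw":0},{"wx":0,"wy":0,"wz":0,"x":-4.6,"y":-7.9,"z":13,"claw":0}])

```text
clock: 2.17
position: [0.509, -0.2103, 0.0298]
tool_rot: [-3.141, 0.002, 0.299]
force: [0.7, 0.2, 1.1]
grip_width: -0.0005
```

```bash
python3 - <<'E'
from h import *
t=bot.grab_frame("top");s=bot.grab_frame("side")
o=bot.observe(); p=o["position"]; print(o["clock"],p,o["tool_rot"],o["grip_width"],o["force"].round(1))
print(proj(t,p),proj(s,p))
for f,n in((t,"ct2"),(s,"cs2")):
    u,v=proj(f,p)[0].astype(int); crop(f,n,max(u-50,0),max(v-50,0),100,80,7,[(proj(f,p),(0,0,255)),(proj(f,[p[0],p[1],0]),(0,255,0))])
E
```

```text
2.275 [ 0.51025275 -0.21048417  0.03127411] [ 3.14122148e+00 -2.05649899e-05  2.99642804e-01] -9.776064836483356e-05 [ 0.2  0.4 -0.4]
[[325.90950457 248.21547332]] [[342.11684708 179.43950769]]
```

View pics/ct2.png

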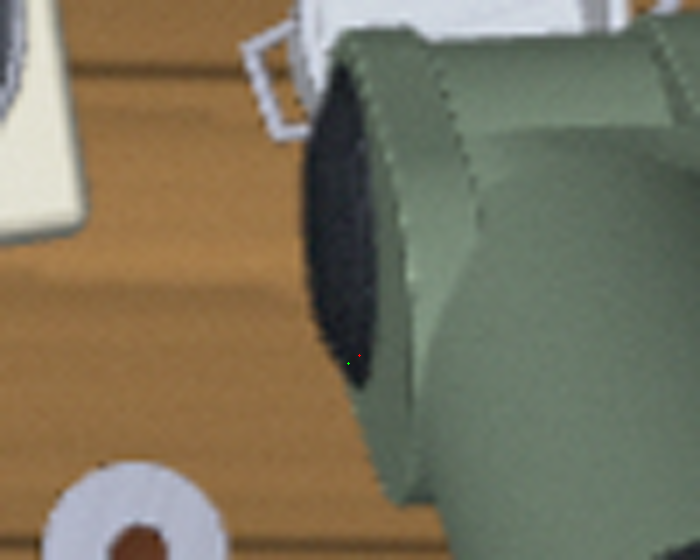

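View pics/cs2.png

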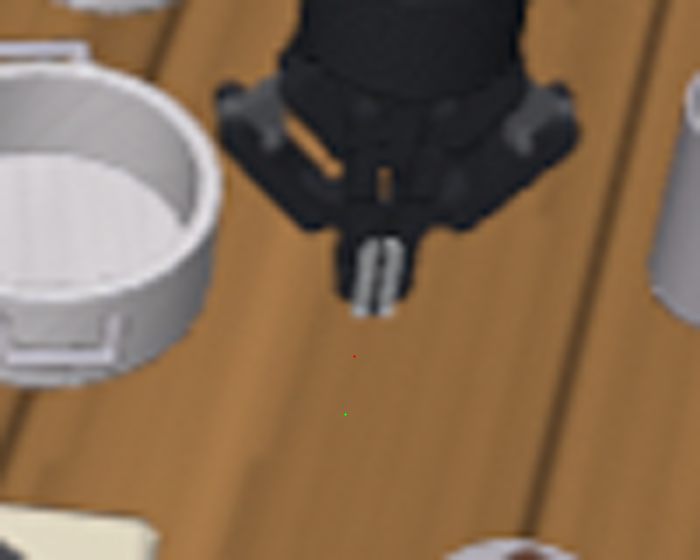

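Call:
jog_arm(increments=[{"wx":0,"wy":0,"wz":0,"x":0,"y":0,"z":1,"claw":0},{"wx":0,"wy":0,"wz":0,"x":0,"y":0,"z":1.8,"claw":0},{"wx":0,"wy":0,"wz":0,"x":0,"y":0,"z":2.5,"claw":0},{"wx":0,"wy":0,"wz":0,"x":0,"y":0,"z":2.8,"claw":0},{"wx":0,"wy":0,"wz":0,"x":0,"y":0,"z":2.8,"claw":0}])

```text
clock: 2.9
position: [0.5101, -0.2103, 0.003]
tool_rot: [3.142, 0.0, 0.3]
force: [-0.5, 0.5, -0.4]
grip_width: 0.0003
```

```bash
python3 - <<'E'
from h import *
s=bot.grab_frame("side")
o=bot.observe(); p=o["position"]; print(o["clock"],p,o["tool_rot"],o["grip_width"],o["force"].round(1))
print(proj(s,p))
for f,n in((s,"cs3"),):
    u,v=proj(f,p)[0].astype(int); crop(f,n,max(u-50,0),max(v-50,0),100,80,7,[(proj(f,p),(0,0,255)),(proj(f,[p[0],p[1],0]),(0,255,0))])
E
```

```text
2.95 [ 0.5102388  -0.21046632  0.00326922] [3.14129852e+00 5.28821907e-05 2.99647870e-01] 0.0001761128966554776 [ 0.8 -0.  -0.2]
[[341.01336014 186.81553112]]
```

View pics/cs3.png

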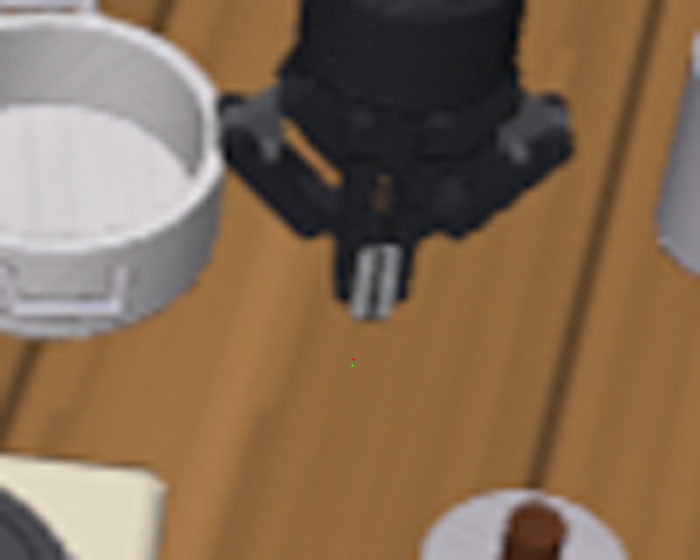

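Call:
jog_arm(increments=[{"wx":0,"wy":0,"wz":0,"x":0,"y":0,"z":0.2,"claw":0},{"wx":0,"wy":0,"wz":0,"x":0,"y":0,"z":0.4,"claw":0},{"wx":0,"wy":0,"wz":0,"x":0,"y":0,"z":0.5,"claw":0}])

```text
clock: 3.32
position: [0.5102, -0.2104, -0.0018]
tool_rot: [3.141, 0.0, 0.3]
force: [-0.6, 0.1, -0.1]
grip_width: 0.0
```

```bash
python3 - <<'E'
from h import *
o=bot.observe(); print(o["clock"],o["position"],o["force"])
s=np.load("s.npy",allow_pickle=True).item()
print(onz(s,(344,181.3),.003), onz(s,(344,181.3),.02))
E
```

```text
3.325 [ 0.51024565 -0.2104405  -0.00181979] [-0.58826287  0.055928   -0.06648117]
[[ 0.50700917 -0.23242422  0.003     ]] [[ 0.50534242 -0.21624261  0.02      ]]
```

Call:
jog_arm(increments=[{"wx":0,"wy":0,"wz":0,"x":0,"y":0,"z":0.3,"claw":0},{"wx":0,"wy":0,"wz":0,"x":0,"y":0,"z":0.6,"claw":0},{"wx":0,"wy":0,"wz":0,"x":0,"y":0,"z":0.8,"claw":0}])

```text
clock: 3.7
position: [0.5102, -0.2104, -0.0101]
tool_rot: [3.141, 0.0, 0.3]
force: [0.3, -0.2, 0.0]
grip_width: 0.0
```

```bash
python3 - <<'E'
from h import *
o=bot.observe(); print(o["clock"],o["position"],o["force"])
E
```

```text
3.7 [ 0.51016555 -0.21042185 -0.01007504] [ 0.30451415 -0.22656589  0.04002885]
```

Call:
jog_arm(increments=[{"wx":0,"wy":0,"wz":0,"x":0,"y":0,"z":0.2,"claw":0},{"wx":0,"wy":0,"wz":0,"x":0,"y":0,"z":0.4,"claw":0},{"wx":0,"wy":0,"wz":0,"x":0,"y":0,"z":0.4,"claw":0}])

```text
clock: 4.08
position: [0.5101, -0.2104, -0.0142]
tool_rot: [3.142, 0.0, 0.3]
force: [-0.5, 0.2, -0.4]
grip_width: -0.0002
```

Call:
jog_arm(increments=[{"wx":0,"wy":0,"wz":0,"x":0,"y":0,"z":0.15,"claw":0},{"wx":0,"wy":0,"wz":0,"x":0,"y":0,"z":0.3,"claw":0},{"wx":0,"wy":0,"wz":0,"x":0,"y":0,"z":0.3,"claw":0}])

```text
clock: 4.45
position: [0.51, -0.2103, -0.0174]
tool_rot: [-3.142, 0.001, 0.3]
force: [-0.1, -0.4, 1.0]
grip_width: 0.0003
```

```bash
python3 - <<'E'
from h import *
s=bot.grab_frame("side")
o=bot.observe(); p=o["position"]; print(o["clock"],p,o["force"])
f,n=s,"cs4"
u,v=proj(f,p)[0].astype(int); crop(f,n,max(u-50,0),max(v-50,0),100,80,7,[(proj(f,p),(0,0,255)),(proj(f,[p[0],p[1],0]),(0,255,0))]); print(u-50,v-50)
E
```

```text
4.5 [ 0.510086   -0.21035797 -0.01726966] [ 0.40810914 -0.78053774 -0.06848763]
290 142
```

View pics/cs4.png

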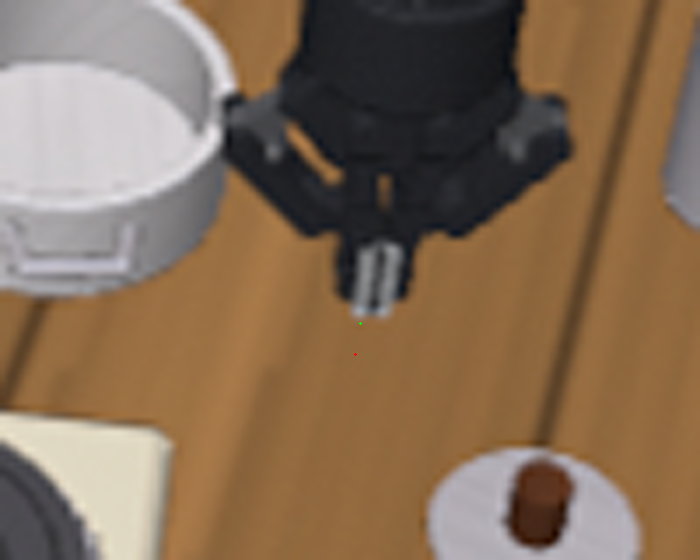

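Call:
jog_arm(increments=[{"wx":0,"wy":0,"wz":0,"x":0,"y":0,"z":0.15,"claw":0},{"wx":0,"wy":0,"wz":0,"x":0,"y":0,"z":0.3,"claw":0},{"wx":0,"wy":0,"wz":0,"x":0,"y":0,"z":0.3,"claw":0}])

```text
clock: 4.88
position: [0.51, -0.2103, -0.0204]
tool_rot: [-3.141, 0.001, 0.3]
force: [0.2, 0.1, 0.7]
grip_width: -0.0002
```

Call:
jog_arm(increments=[{"wx":0,"wy":0,"wz":0,"x":0,"y":0,"z":0.15,"claw":0},{"wx":0,"wy":0,"wz":0,"x":0,"y":0,"z":0.3,"claw":0},{"wx":0,"wy":0,"wz":0,"x":0,"y":0,"z":0.3,"claw":0}])

```text
clock: 5.25
position: [0.5099, -0.2103, -0.0236]
tool_rot: [-3.141, 0.001, 0.3]
force: [-0.6, 0.1, -0.2]
grip_width: -0.0
```

Call:
jog_arm(increments=[{"wx":0,"wy":0,"wz":0,"x":0,"y":0,"z":0.1,"claw":0},{"wx":0,"wy":0,"wz":0,"x":0,"y":0,"z":0.2,"claw":0},{"wx":0,"wy":0,"wz":0,"x":0,"y":0,"z":0.2,"claw":0}])

```text
clock: 5.62
position: [0.5099, -0.2102, -0.0256]
tool_rot: [-3.141, 0.001, 0.3]
force: [-0.2, -0.1, 0.2]
grip_width: 0.0001
```

```bash
python3 - <<'E'
from h import *
s=bot.grab_frame("side")
o=bot.observe(); p=o["position"]; print(o["clock"],p,o["force"],o["qpos"])
f,n=s,"cs5"
u,v=proj(f,p)[0].astype(int); crop(f,n,max(u-50,0),max(v-50,0),100,80,7,[(proj(f,p),(0,0,255)),(proj(f,[p[0],p[1],0]),(0,255,0))]); print(u-50,v-50)
E
```

```text
5.675 [ 0.50984949 -0.21028242 -0.02559315] [0.40669013 0.09628251 0.40780679] [ 0.52069309  0.75758757 -0.33044625  1.91626537  0.4481187   0.54113783
  0.18516294]
290 144
```

View pics/cs5.png

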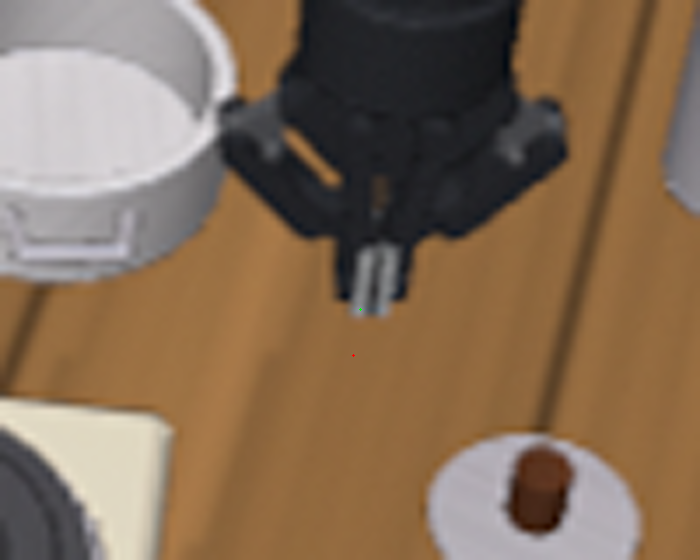

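Call:
jog_arm(increments=[{"wx":0,"wy":0,"wz":0,"x":0,"y":0,"z":0.1,"claw":0},{"wx":0,"wy":0,"wz":0,"x":0,"y":0,"z":0.2,"claw":0},{"wx":0,"wy":0,"wz":0,"x":0,"y":0,"z":0.2,"claw":0}])

```text
clock: 6.05
position: [0.5098, -0.2102, -0.0277]
tool_rot: [-3.141, 0.001, 0.3]
force: [0.5, -0.7, -0.0]
grip_width: 0.0003
```

Call:
jog_arm(increments=[{"wx":0,"wy":0,"wz":0,"x":0,"y":0,"z":0.1,"claw":0},{"wx":0,"wy":0,"wz":0,"x":0,"y":0,"z":0.2,"claw":0},{"wx":0,"wy":0,"wz":0,"x":0,"y":0,"z":0.2,"claw":0}])

```text
clock: 6.42
position: [0.5098, -0.2102, -0.0298]
tool_rot: [-3.141, 0.001, 0.3]
force: [0.2, 0.3, -0.1]
grip_width: 0.0005
```

```bash
python3 - <<'E'
from h import *
s=bot.grab_frame("side")
o=bot.observe(); p=o["position"]; print(o["clock"],p,o["force"])
f,n=s,"cs6"
crop(f,n,300,130,90,70,8,[(proj(f,p),(0,0,255)),(proj(f,[p[0],p[1],0]),(0,255,0))])
E
```

```text
6.475 [ 0.50977448 -0.2102166  -0.02974792] [ 0.41287309  1.01238172 -0.04830134]
```

View pics/cs6.png

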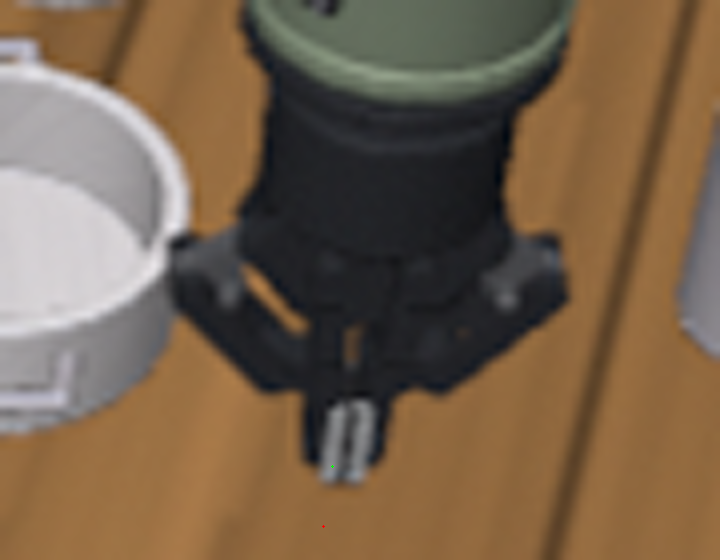

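Call:
jog_arm(increments=[{"wx":0,"wy":0,"wz":0,"x":0,"y":0,"z":0.1,"claw":0},{"wx":0,"wy":0,"wz":0,"x":0,"y":0,"z":0.2,"claw":0},{"wx":0,"wy":0,"wz":0,"x":0,"y":0,"z":0.2,"claw":0}])

```text
clock: 6.85
position: [0.5097, -0.2102, -0.0318]
tool_rot: [-3.141, 0.001, 0.3]
force: [0.1, -0.1, 0.5]
grip_width: -0.0003
```

Call:
jog_arm(increments=[{"wx":0,"wy":0,"wz":0,"x":0,"y":0,"z":0.1,"claw":0},{"wx":0,"wy":0,"wz":0,"x":0,"y":0,"z":0.2,"claw":0},{"wx":0,"wy":0,"wz":0,"x":0,"y":0,"z":0.2,"claw":0}])

```text
clock: 7.22
position: [0.5098, -0.2102, -0.0336]
tool_rot: [-3.141, 0.001, 0.3]
force: [-1.9, 1.4, 6.2]
grip_width: 0.0
```

```bash
python3 - <<'E'
from h import *
s=bot.grab_frame("side");t=bot.grab_frame("top")
o=bot.observe(); p=o["position"]; print(o["clock"],p,o["force"],o["joint_efforts"])
crop(s,"cs7",300,130,90,70,8,[(proj(s,p),(0,0,255)),(proj(s,[p[0],p[1],0]),(0,255,0))])
cv2.imwrite("pics/t7.png",t["pixels"][:,:,::-1])
E
```

```text
7.325 [ 0.50977549 -0.21022286 -0.03359089] [-2.28465092  0.82854712  7.27417416] [-5.46796946e-02 -9.33469319e+01 -5.00417590e+00 -1.95938534e+01
  1.50461420e-01 -5.40957972e-01 -8.87241367e-04]
```

View pics/cs7.png

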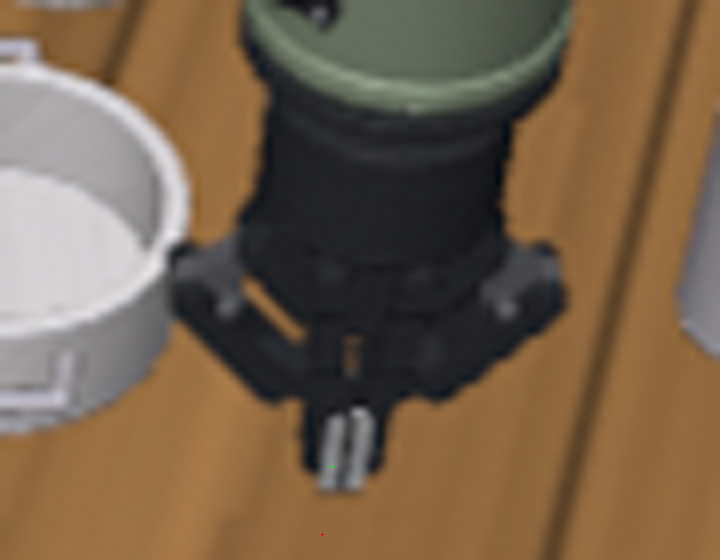

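View pics/t7.png

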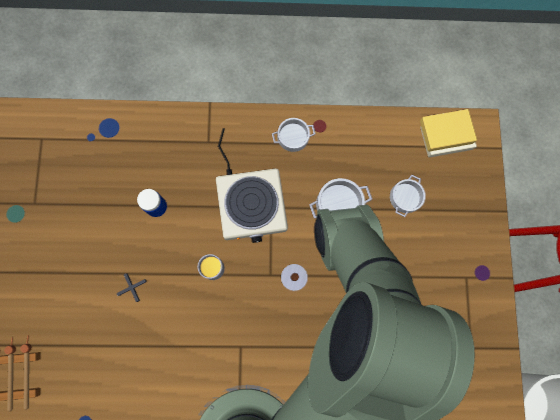

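```bash
python3 - <<'E'
from h import *
s=np.load("s.npy",allow_pickle=True).item()
q=onz(s,(342.9,191.0),0)[0]; p=np.array([.5098,-.2102,-.0336]); y=.3
d=q-p; x=np.array([np.cos(y),np.sin(y)]);yy=np.array([np.sin(y),-np.cos(y)])
print(q,d,"tool frame",d[:2]@x,d[:2]@yy)
E
```

```text
[ 0.50268351 -0.20050349  0.        ] [-0.00711649  0.00969651  0.0336    ] tool frame -0.0039331277814694775 -0.011366492332361417
```

```bash
cat >> h.py <<'E'
DZ=.033
def tgoal(x,y,z,yaw): goal(x,y,z-DZ,yaw)
E
python3 -c "
from h import *
tgoal(.5788,-.2688,.12,.30)"
```

```text
xyz cm [  4.85   7.63 -12.07] w deg [-0.   0.1 -0. ] t 7.33
```

Call:
jog_arm(increments=[{"wx":0,"wy":0,"wz":0,"x":0,"y":0,"z":-6,"claw":50},{"wx":0,"wy":0,"wz":0,"x":0,"y":0,"z":-12.1,"claw":50},{"wx":0,"wy":0,"wz":0,"x":2,"y":3,"z":-12.1,"claw":50},{"wx":0,"wy":0,"wz":0,"x":4.8,"y":7.6,"z":-12.1,"claw":50},{"wx":0,"wy":0,"wz":0,"x":4.8,"y":7.6,"z":-12.1,"claw":50},{"wx":0,"wy":0,"wz":0,"x":4.8,"y":7.6,"z":-12.1,"claw":50}])

```text
clock: 8.07
position: [0.5777, -0.2681, 0.0868]
tool_rot: [-3.14, 0.002, 0.3]
force: [-0.6, -0.2, -0.1]
grip_width: 0.0429
```

```bash
python3 - <<'E'
from h import *
tgoal(.5788,-.2688,.02,.30)
s=bot.grab_frame("side"); crop(s,"cs8",240,80,150,120,5.3)
print(bot.observe()["grip_width"])
E
```

```text
xyz cm [0.1  0.11 9.98] w deg [-0.1  0.1  0. ] t 8.07
0.04281097895640389
```

View pics/cs8.png

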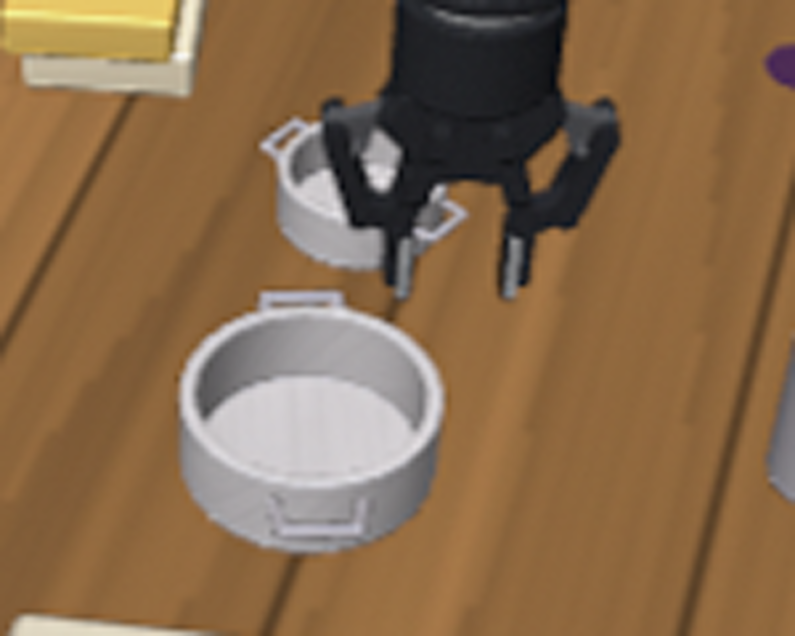

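Call:
jog_arm(increments=[{"wx":0,"wy":0,"wz":0,"x":0.3,"y":0.1,"z":4,"claw":50},{"wx":0,"wy":0,"wz":0,"x":0.3,"y":0.1,"z":7,"claw":50},{"wx":0,"wy":0,"wz":0,"x":0.3,"y":0.1,"z":9,"claw":50},{"wx":0,"wy":0,"wz":0,"x":0.3,"y":0.1,"z":10,"claw":50},{"wx":0,"wy":0,"wz":0,"x":0.3,"y":0.1,"z":10,"claw":50}])

```text
clock: 8.75
position: [0.5806, -0.2678, -0.0129]
tool_rot: [-3.14, 0.002, 0.301]
force: [0.4, 0.3, 0.8]
grip_width: 0.0428
```

```bash
python3 - <<'E'
from h import *
s=bot.grab_frame("side"); crop(s,"cs9",240,80,150,120,5.3)
E
```

```text
(no output)
```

View pics/cs9.png

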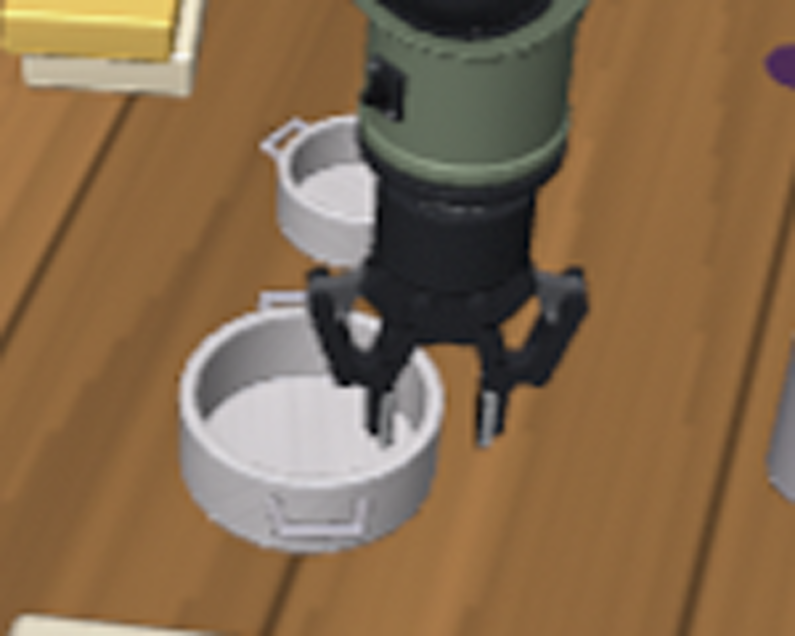

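Call:
jog_arm(increments=[{"wx":0,"wy":0,"wz":0,"x":0,"y":0,"z":0,"claw":0},{"wx":0,"wy":0,"wz":0,"x":0,"y":0,"z":0,"claw":0},{"wx":0,"wy":0,"wz":0,"x":0,"y":0,"z":0,"claw":0},{"wx":0,"wy":0,"wz":0,"x":0,"y":0,"z":0,"claw":0},{"wx":0,"wy":0,"wz":0,"x":0,"y":0,"z":0,"claw":0},{"wx":0,"wy":0,"wz":0,"x":0,"y":0,"z":0,"claw":0}], squeeze=60)

```text
clock: 9.55
position: [0.5815, -0.2682, -0.0114]
tool_rot: [3.141, 0.0, 0.3]
force: [-0.9, 1.0, 7.3]
grip_width: 0.0071
```

```bash
python3 - <<'E'
from h import *
s=bot.grab_frame("side"); crop(s,"cs10",240,80,150,120,5.3)
t=bot.grab_frame("top"); crop(t,"ct10",290,150,120,90,6)
print(bot.observe()["grip_width"])
E
```

```text
0.006898128990087646
```

View pics/cs10.png

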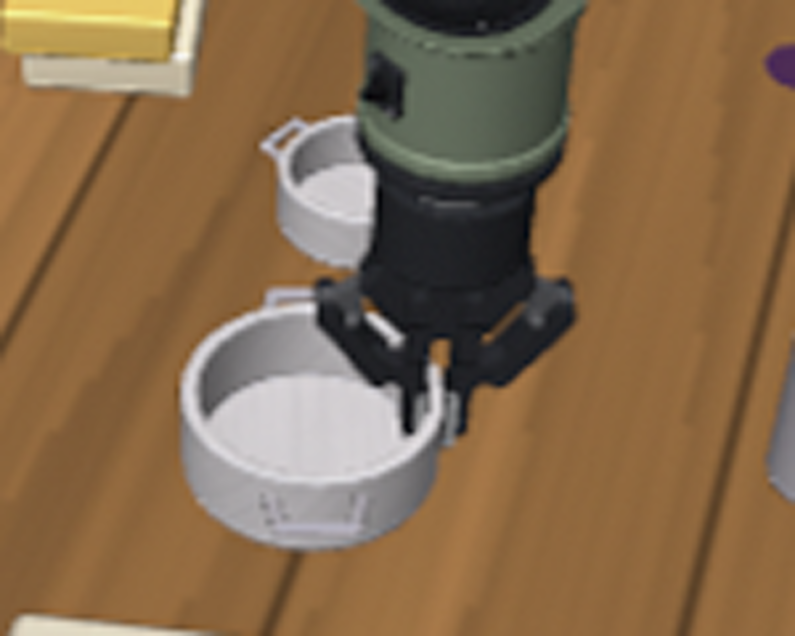

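View pics/ct10.png

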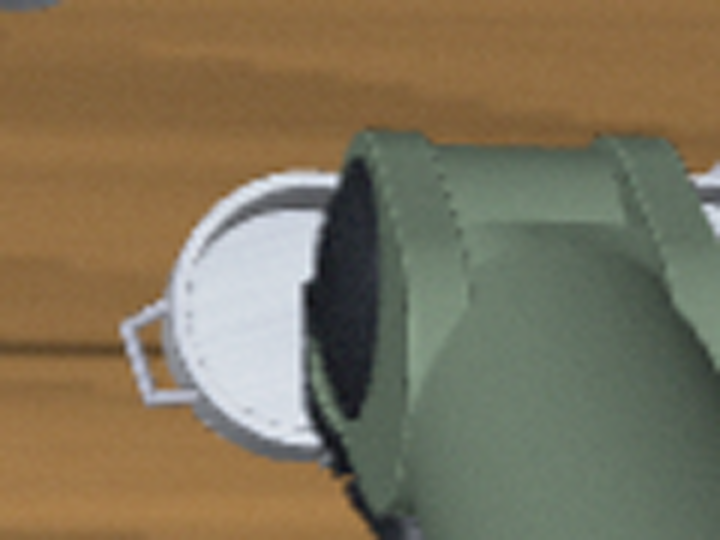

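```bash
python3 - <<'E'
from h import *
p=bot.observe()["position"]; print(p)
goal(p[0],p[1],p[2]+.1,.30)
goal(p[0]-.0098,p[1]+.2505,p[2]+.1,.30)
E
```

```text
[ 0.58151046 -0.26820302 -0.01137227]
xyz cm [ -0.   0. -10.] w deg [0. 0. 0.] t 9.65
xyz cm [  6.47 -24.22 -10.01] w deg [0. 0. 0.] t 9.65
```

Call:
jog_arm(increments=[{"wx":0,"wy":0,"wz":0,"x":0,"y":0,"z":-1,"claw":0},{"wx":0,"wy":0,"wz":0,"x":0,"y":0,"z":-2,"claw":0},{"wx":0,"wy":0,"wz":0,"x":0,"y":0,"z":-4,"claw":0},{"wx":0,"wy":0,"wz":0,"x":0,"y":0,"z":-7,"claw":0},{"wx":0,"wy":0,"wz":0,"x":0,"y":0,"z":-9,"claw":0},{"wx":0,"wy":0,"wz":0,"x":0,"y":0,"z":-10,"claw":0},{"wx":0,"wy":0,"wz":0,"x":0,"y":0,"z":-10,"claw":0}])

```text
clock: 10.52
position: [0.5817, -0.2683, 0.0891]
tool_rot: [3.141, -0.0, 0.3]
force: [-0.3, 0.1, -2.4]
grip_width: 0.0074
```

```bash
python3 - <<'E'
from h import *
s=bot.grab_frame("side"); crop(s,"cs11",230,30,170,140,4.5)
o=bot.observe();print(o["grip_width"],o["position"],o["tool_rot"],o["force"],o["moment"])
goal(.5715,-.0177,.0890,.30)
E
```

```text
0.007075684892806174 [ 0.58131069 -0.2681797   0.08829378] [3.14151256e+00 4.67996165e-04 3.00286230e-01] [-0.84684319  0.4170123  -2.49322405] [-0.00103493  0.14599033 -0.03772249]
xyz cm [  6.47 -24.22  -0.08] w deg [0. 0. 0.] t 10.57
```

View pics/cs11.png

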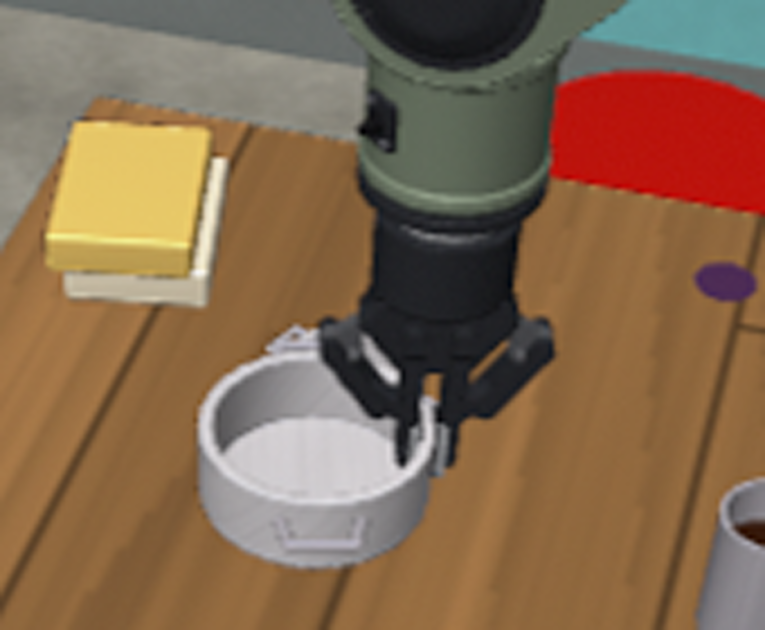

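Call:
jog_arm(increments=[{"wx":0,"wy":0,"wz":0,"x":0.8,"y":-3,"z":-0.1,"claw":0},{"wx":0,"wy":0,"wz":0,"x":2,"y":-7.5,"z":-0.1,"claw":0},{"wx":0,"wy":0,"wz":0,"x":3.3,"y":-12.5,"z":-0.1,"claw":0},{"wx":0,"wy":0,"wz":0,"x":4.7,"y":-17.5,"z":-0.1,"claw":0},{"wx":0,"wy":0,"wz":0,"x":5.8,"y":-21.5,"z":-0.1,"claw":0},{"wx":0,"wy":0,"wz":0,"x":6.5,"y":-24.2,"z":-0.1,"claw":0},{"wx":0,"wy":0,"wz":0,"x":6.5,"y":-24.2,"z":-0.1,"claw":0},{"wx":0,"wy":0,"wz":0,"x":6.5,"y":-24.2,"z":-0.1,"claw":0}])

```text
clock: 11.58
position: [0.5714, -0.0184, 0.0885]
tool_rot: [3.142, 0.002, 0.3]
force: [-0.4, 0.1, -2.2]
grip_width: 0.007
```

```bash
python3 - <<'E'
from h import *
s=bot.grab_frame("side"); t=bot.grab_frame("top")
o=bot.observe(); p=np.array(o["position"]);print(o["grip_width"],p,o["tool_rot"],o["force"])
c=p[:2]+.062*np.array([np.cos(.3),np.sin(.3)]); print(c)
z=p[2]+.0114+.05
crop(s,"cs12",190,130,150,130,4.5,[(ringpx(s,c,.066,z),(0,0,255)),(ringpx(s,(.63,.001),.07,.06),(0,255,0))])
crop(t,"ct12",200,150,110,110,5,[(ringpx(t,c,.066,z),(0,0,255)),(ringpx(t,(.63,.001),.07,.06),(0,255,0))])
goal(.5715,-.0177,.0496,.30)
E
```

```text
0.007088527749889064 [ 0.57157758 -0.01887758  0.08877301] [3.14142564e+00 1.31252508e-03 2.98952316e-01] [ 0.42613602 -0.9262272  -2.48149558]
[ 6.30808443e-01 -5.55323181e-04]
xyz cm [ 0.03 -0.12  3.92] w deg [ 0.   0.1 -0.1] t 11.68
```

View pics/cs12.png

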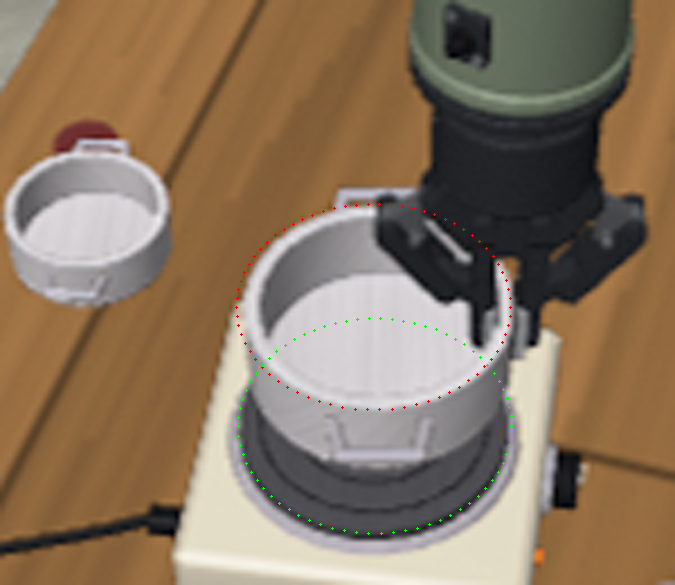

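View pics/ct12.png

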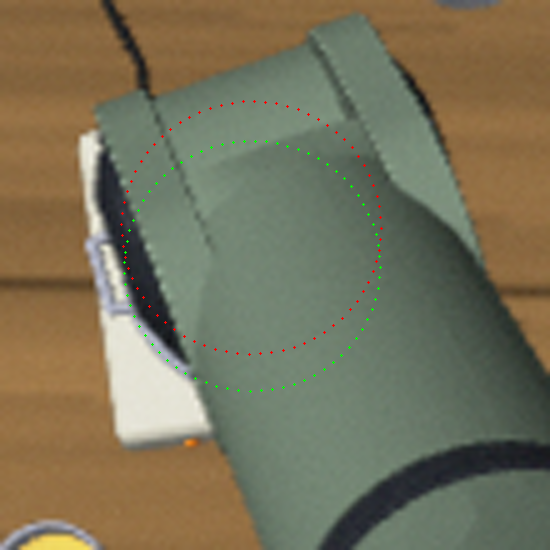

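Call:
jog_arm(increments=[{"wx":0,"wy":0,"wz":0,"x":0.2,"y":-0.1,"z":1.5,"claw":0},{"wx":0,"wy":0,"wz":0,"x":0.2,"y":-0.1,"z":2.6,"claw":0},{"wx":0,"wy":0,"wz":0,"x":0.2,"y":-0.1,"z":3.3,"claw":0},{"wx":0,"wy":0,"wz":0,"x":0.2,"y":-0.1,"z":3.7,"claw":0},{"wx":0,"wy":0,"wz":0,"x":0.2,"y":-0.1,"z":3.9,"claw":0},{"wx":0,"wy":0,"wz":0,"x":0.2,"y":-0.1,"z":3.9,"claw":0}])

```text
clock: 12.42
position: [0.5732, -0.0173, 0.0499]
tool_rot: [3.141, 0.001, 0.299]
force: [0.0, 1.3, -1.5]
grip_width: 0.007
```

```bash
python3 - <<'E'
from h import *
s=bot.grab_frame("side")
o=bot.observe(); p=np.array(o["position"]);print(o["grip_width"],p,o["tool_rot"],o["force"])
c=p[:2]+.062*np.array([np.cos(.3),np.sin(.3)]); print(c)
crop(s,"cs13",190,150,150,110,4.5,[(ringpx(s,c,.066,.11),(0,0,255)),(ringpx(s,(.63,.001),.07,.06),(0,255,0))])
E
```

```text
0.007390109743672789 [ 0.57332234 -0.01733545  0.05000017] [3.14128440e+00 9.21696937e-04 2.99031181e-01] [ 0.36485958 -0.10855245 -2.35420504]
[0.6325532 0.0009868]
```

View pics/cs13.png

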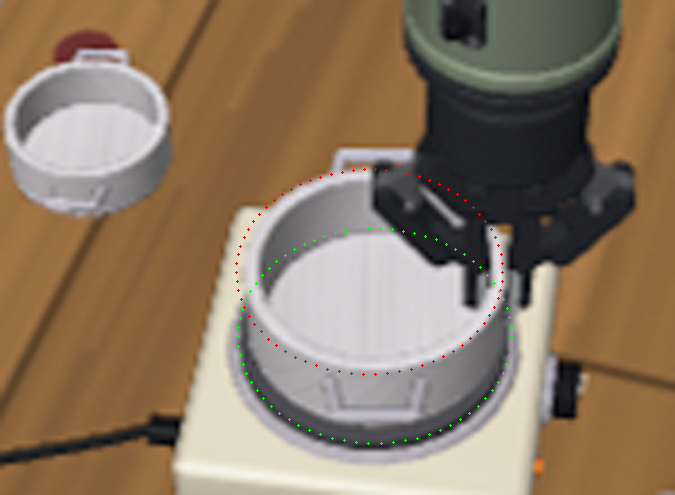

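Call:
jog_arm(increments=[{"wx":0,"wy":0,"wz":0,"x":0,"y":0,"z":0.1,"claw":0},{"wx":0,"wy":0,"wz":0,"x":0,"y":0,"z":0.2,"claw":0},{"wx":0,"wy":0,"wz":0,"x":0,"y":0,"z":0.2,"claw":0}])

```text
clock: 12.85
position: [0.5735, -0.0174, 0.0486]
tool_rot: [3.141, 0.001, 0.299]
force: [-4.4, -0.8, 8.5]
grip_width: 0.007
```

```bash
python3 - <<'E'
from h import *
s=bot.grab_frame("side")
print(bot.observe()["force"])
for c in [(.630,.001)]:
  crop(s,"cs14",200,160,130,100,6,[(ringpx(s,c,.066,.11),(0,0,255)),(ringpx(s,c,.066,.06),(255,0,0)),(ringpx(s,(.63,.001),.07,.06),(0,255,0))])
E
```

```text
[-4.01142396 -0.18711186  9.07740956]
```

View pics/cs14.png

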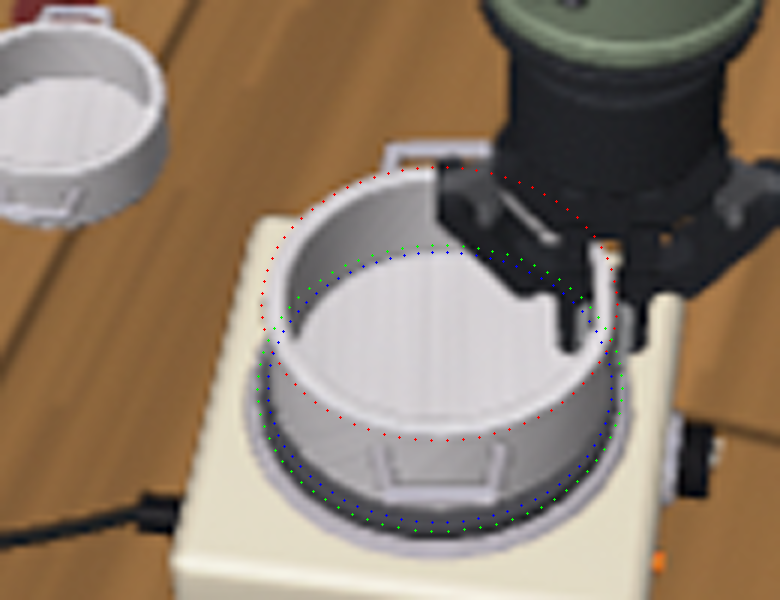

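Call:
jog_arm(increments=[{"wx":0,"wy":0,"wz":0,"x":0,"y":0,"z":-0.1,"claw":40},{"wx":0,"wy":0,"wz":0,"x":0,"y":0,"z":-0.1,"claw":40},{"wx":0,"wy":0,"wz":0,"x":0,"y":0,"z":-0.1,"claw":40},{"wx":0,"wy":0,"wz":0,"x":0,"y":0,"z":-3,"claw":40},{"wx":0,"wy":0,"wz":0,"x":0,"y":0,"z":-7,"claw":40},{"wx":0,"wy":0,"wz":0,"x":0,"y":0,"z":-12,"claw":40},{"wx":0,"wy":0,"wz":0,"x":0,"y":0,"z":-14,"claw":40}])

```text
clock: 13.78
position: [0.5744, -0.0171, 0.1913]
tool_rot: [3.14, -0.003, 0.299]
force: [-1.1, -0.4, 0.3]
grip_width: 0.0339
```

```bash
python3 - <<'E'
from h import *
t=np.load("t.npy",allow_pickle=True).item();s=np.load("s.npy",allow_pickle=True).item()
crop(t,"tr_t",105,265,55,45,12); crop(s,"tr_s",305,365,65,55,11)
print(bot.observe()["position"])
for f in (t,s):
    hsv=cv2.cvtColor(f["pixels"],cv2.COLOR_RGB2HSV); m=((hsv[...,1]<100)&(hsv[...,2]<105)).astype(np.uint8)
    mm=np.zeros_like(m)
    if f is t: mm[268:306,112:150]=m[268:306,112:150]
    else: mm[370:420,312:368]=m[370:420,312:368]
    v,u=np.nonzero(mm)
    P=onz(f,np.c_[u,v],.012)[:,:2]; c=(P.max(0)+P.min(0))/2; 
    c=P.mean(0); Q=P-c
    a=np.arctan2(Q[:,1],Q[:,0]); r=np.hypot(*Q.T); k=r>.012
    th=np.angle((np.exp(4j*a[k])*r[k]).sum())/4
    X=np.array([np.cos(th),np.sin(th)]);Y=np.array([-X[1],X[0]])
    print(len(u),c,np.degrees(th),[ (Q@X).min(),(Q@X).max(),(Q@Y).min(),(Q@Y).max()])
E
```

```text
[ 0.57441683 -0.01711624  0.19131776]
220 [0.3989374  0.32101264] 27.849373389701622 [np.float64(-0.04226454544058074), np.float64(0.04283144915528817), np.float64(-0.042289226394169724), np.float64(0.04156919012995356)]
504 [0.39657361 0.32453792] 28.02478405787813 [np.float64(-0.042452710913949344), np.float64(0.042174549733276695), np.float64(-0.04386809304879623), np.float64(0.04206204463305928)]
```

View pics/tr_t.png

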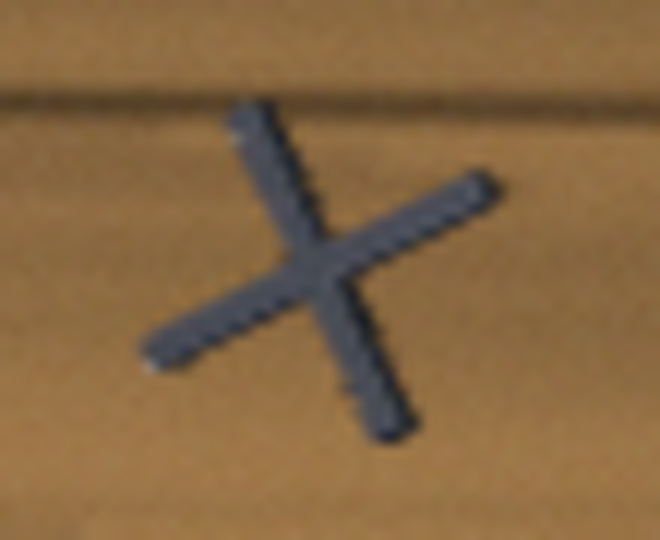

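View pics/tr_s.png

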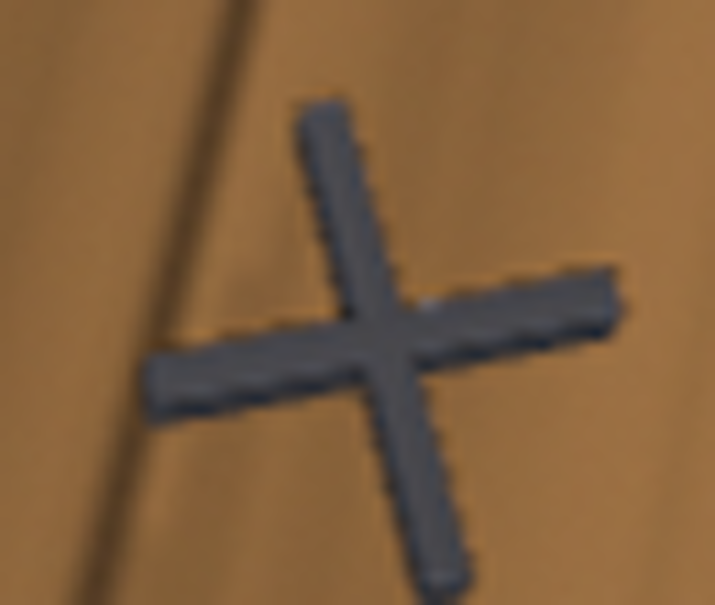

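```bash
python3 - <<'E'
from h import *
tgoal(.4074,.3058,.12,np.radians(26))
t=bot.grab_frame("top"); s=bot.grab_frame("side")
crop(s,"s15",190,150,150,120,5,[(ringpx(s,(.63,.001),.066,.11),(0,0,255)),(ringpx(s,(.63,.001),.07,.06),(0,255,0))])
E
```

```text
xyz cm [ -6.48 -35.79  10.36] w deg [ 0.1 -0.1 -8.9] t 13.78
```

View pics/s15.png

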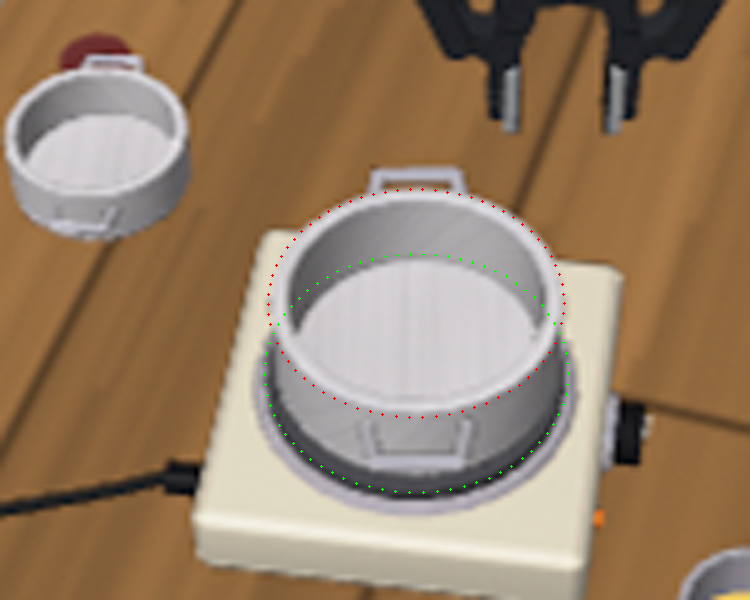

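Call:
jog_arm(increments=[{"wx":0,"wy":0,"wz":-8.9,"x":-6.5,"y":-35.8,"z":0,"claw":35},{"wx":0,"wy":0,"wz":-8.9,"x":-6.5,"y":-35.8,"z":0,"claw":35},{"wx":0,"wy":0,"wz":-8.9,"x":-6.5,"y":-35.8,"z":0,"claw":35},{"wx":0,"wy":0,"wz":-8.9,"x":-6.5,"y":-35.8,"z":4,"claw":35},{"wx":0,"wy":0,"wz":-8.9,"x":-6.5,"y":-35.8,"z":8,"claw":35},{"wx":0,"wy":0,"wz":-8.9,"x":-6.5,"y":-35.8,"z":10.4,"claw":35},{"wx":0,"wy":0,"wz":-8.9,"x":-6.5,"y":-35.8,"z":10.4,"claw":35},{"wx":0,"wy":0,"wz":-8.9,"x":-6.5,"y":-35.8,"z":10.4,"claw":35}])

```text
clock: 14.88
position: [0.4058, 0.3061, 0.0843]
tool_rot: [3.139, 0.001, 0.457]
force: [0.0, -0.9, 0.1]
grip_width: 0.0298
```

```bash
python3 - <<'E'
from h import *
t=bot.grab_frame("top"); s=bot.grab_frame("side")
D=lambda f:[(ringpx(f,(.63,.001),.066,.11),(0,0,255)),(ringpx(f,(.63,.001),.07,.06),(0,255,0))]
crop(t,"t16",200,150,110,100,6,D(t))
crop(s,"s16",270,320,140,100,5)
tgoal(.4074,.3058,.003,np.radians(26)); print(bot.observe()["position"])
E
```

```text
xyz cm [-0.02 -0.12 11.59] w deg [ 0.2 -0.1 -0. ] t 14.97
[0.4077325  0.30501996 0.08591208]
```

View pics/t16.png

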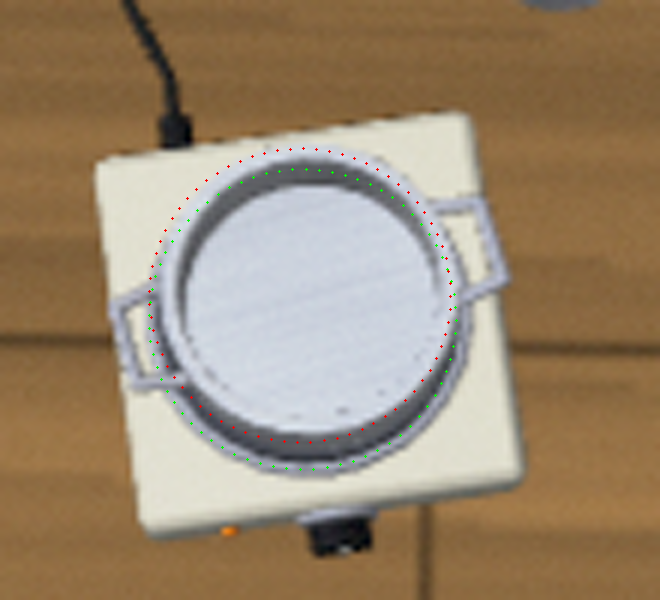

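View pics/s16.png

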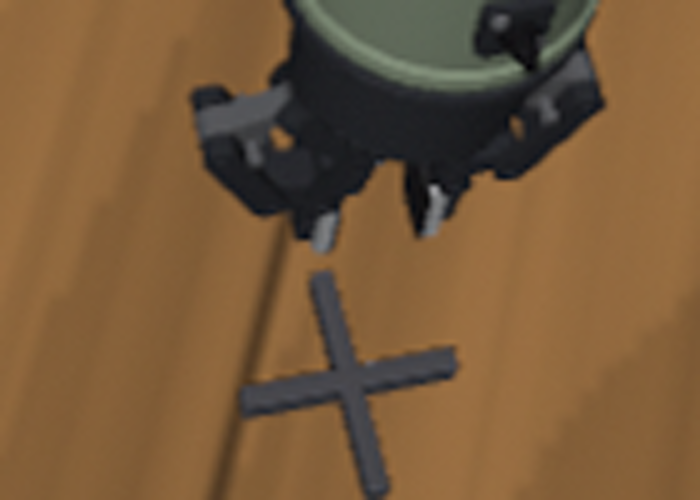

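```bash
python3 - <<'E'
from h import *
s=bot.grab_frame("side")
p=np.array(bot.observe()["position"]); y=.455
yy=np.array([np.sin(y),-np.cos(y),0]); x=np.array([np.cos(y),np.sin(y),0])
f0=p.copy(); f0[2]=.125
print(p)
q=np.array([f0-yy*.011+x*.015,f0-yy*.011-x*.015]); 
b=f0.copy(); b[2]=.014
arm=np.array([.3966,.3245,.014])+ .018*np.array([.438,-.899,0])
crop(s,"s17",270,320,140,100,5,[(proj(s,q),(0,0,255)),(proj(s,b),(0,255,0)),(proj(s,arm),(255,0,255))])
E
```

```text
[0.40816751 0.30490971 0.08629593]
```

View pics/s17.png

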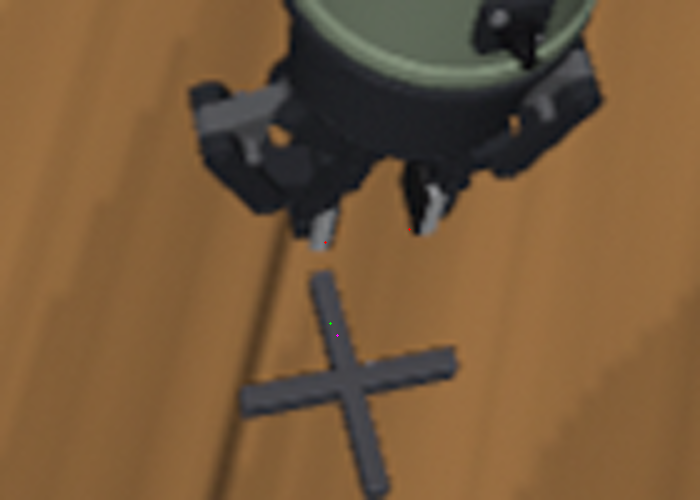

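Call:
jog_arm(increments=[{"wx":0,"wy":0,"wz":0,"x":0,"y":-0.3,"z":4,"claw":35},{"wx":0,"wy":0,"wz":0,"x":0,"y":-0.3,"z":8,"claw":35},{"wx":0,"wy":0,"wz":0,"x":0,"y":-0.3,"z":10.3,"claw":35},{"wx":0,"wy":0,"wz":0,"x":0,"y":-0.3,"z":11.2,"claw":35},{"wx":0,"wy":0,"wz":0,"x":0,"y":-0.3,"z":11.6,"claw":35},{"wx":0,"wy":0,"wz":0,"x":0,"y":-0.3,"z":11.6,"claw":35}])

```text
clock: 15.78
position: [0.4079, 0.3075, -0.029]
tool_rot: [3.139, -0.004, 0.452]
force: [0.1, -0.6, -0.4]
grip_width: 0.03
```

```bash
python3 - <<'E'
from h import *
s=bot.grab_frame("side")
print(bot.observe()["position"])
crop(s,"s18",270,320,140,100,5)
E
```

```text
[ 0.40783256  0.30757069 -0.0289284 ]
```

View pics/s18.png

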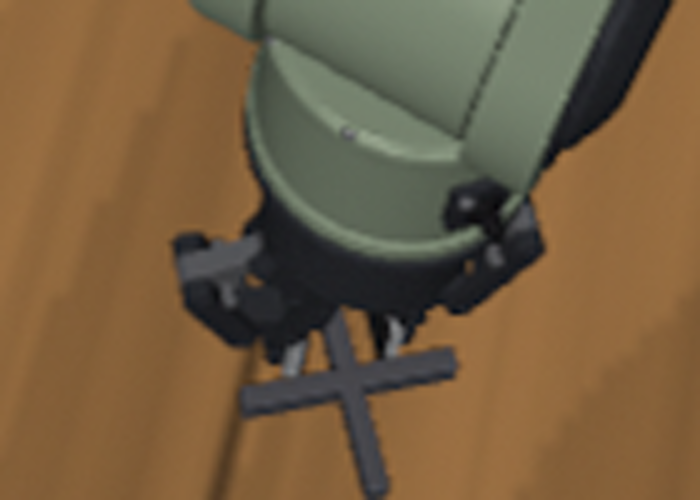

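Call:
jog_arm(increments=[{"wx":0.1,"wy":0.2,"wz":0,"x":0,"y":0.3,"z":0,"claw":35},{"wx":0,"wy":0.2,"wz":0,"x":0,"y":0.3,"z":0,"claw":0},{"wx":0,"wy":0.2,"wz":0,"x":0,"y":0.3,"z":0,"claw":0},{"wx":0,"wy":0.2,"wz":0,"x":0,"y":0.3,"z":0,"claw":0},{"wx":0,"wy":0.2,"wz":0,"x":0,"y":0.3,"z":0,"claw":0},{"wx":0,"wy":0.2,"wz":0,"x":0,"y":0.3,"z":0,"claw":0}], squeeze=50)

```text
clock: 16.58
position: [0.4094, 0.3048, -0.0284]
tool_rot: [3.139, -0.008, 0.452]
force: [-1.1, -2.5, 10.9]
grip_width: 0.0072
```

Call:
jog_arm(increments=[{"wx":0,"wy":0,"wz":0,"x":0,"y":0,"z":-1,"claw":0},{"wx":0,"wy":0,"wz":0,"x":0,"y":0,"z":-4,"claw":0},{"wx":0,"wy":0,"wz":0,"x":0,"y":0,"z":-9,"claw":0},{"wx":0,"wy":0,"wz":0,"x":0,"y":0,"z":-14,"claw":0},{"wx":0,"wy":0,"wz":0,"x":0,"y":0,"z":-18,"claw":0},{"wx":0,"wy":0,"wz":0,"x":0,"y":0,"z":-18,"claw":0},{"wx":0,"wy":0,"wz":0,"x":0,"y":0,"z":-18,"claw":0}])

```text
clock: 17.45
position: [0.4077, 0.3042, 0.1514]
tool_rot: [3.138, -0.008, 0.452]
force: [0.1, -0.4, -2.3]
grip_width: 0.0075
```

```bash
python3 - <<'E'
from h import *
s=bot.grab_frame("side");t=bot.grab_frame("top")
o=bot.observe();print(o["position"],o["tool_rot"],o["force"],o["grip_width"])
crop(s,"s19",270,260,140,120,5); crop(t,"t19",90,230,110,100,5)
E
```

```text
[0.40737516 0.30424741 0.15071191] [ 3.13829006 -0.00635538  0.45261279] [ 0.33821632  0.28533985 -2.08520495] 0.007140523141422781
```

View pics/s19.png

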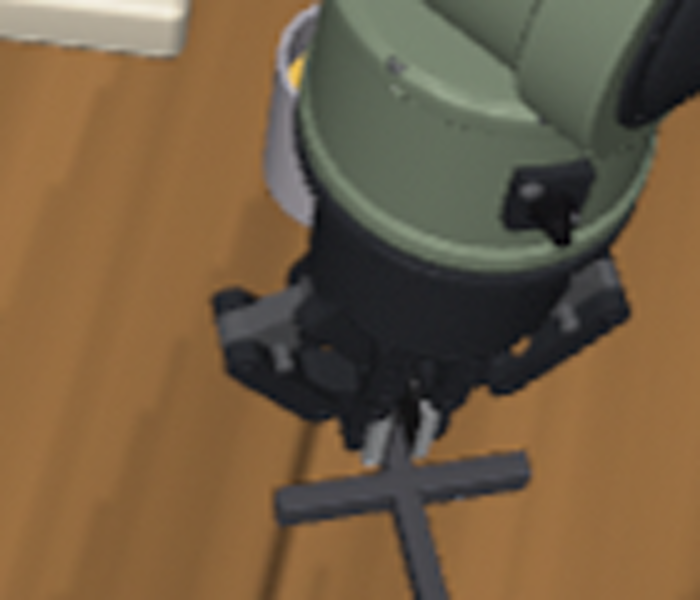

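View pics/t19.png

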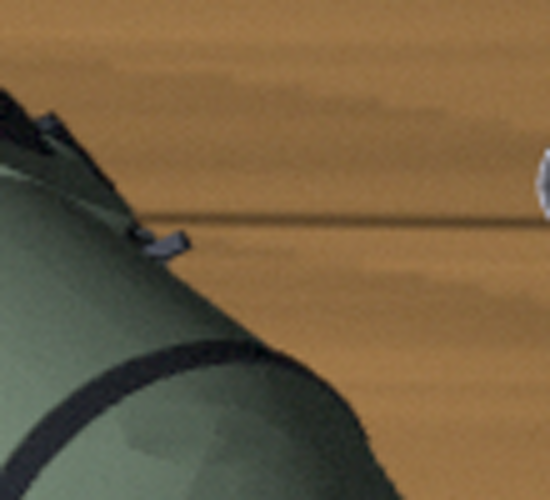

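```bash
python3 - <<'E'
from h import *
s=np.load("s.npy",allow_pickle=True).item()
p=np.array([.40737,.30425]); q=onz(s,(349,356),.193)[0]; y=.4526
yy=np.array([np.sin(y),-np.cos(y)]);x=np.array([np.cos(y),np.sin(y)])
print(q,(q[:2]-p)@yy,(q[:2]-p)@x)
# target: trivet centre at pan robot frame
P=np.array([.6322,.0005])
d=.021
for yaw in (.4526,0.3):
    yv=np.array([np.sin(yaw),-np.cos(yaw)]); T=P+d*yv; print(yaw,T); goal(*T,.1507,yaw)
E
```

```text
[0.39867832 0.32421787 0.193     ] -0.02175828372842521 0.0009155062557260862
0.4526 [ 0.64138341 -0.01838558]
xyz cm [ 6.94 39.25  0.17] w deg [ 0.2 -0.4  0. ] t 17.55
0.3 [ 0.63840592 -0.01956207]
xyz cm [ 6.62 39.22  0.17] w deg [ 0.2 -0.4  8.7] t 17.55
```

Call:
jog_arm(increments=[{"wx":0.2,"wy":-0.4,"wz":0,"x":0.8,"y":4,"z":0,"claw":0},{"wx":0.2,"wy":-0.4,"wz":0,"x":1.8,"y":10,"z":0,"claw":0},{"wx":0.2,"wy":-0.4,"wz":0,"x":2.8,"y":16,"z":0,"claw":0},{"wx":0.2,"wy":-0.4,"wz":0,"x":3.9,"y":22,"z":0,"claw":0},{"wx":0.2,"wy":-0.4,"wz":0,"x":4.9,"y":28,"z":0,"claw":0},{"wx":0.2,"wy":-0.4,"wz":0,"x":6,"y":34,"z":0,"claw":0},{"wx":0.2,"wy":-0.4,"wz":0,"x":6.7,"y":38,"z":0,"claw":0},{"wx":0.2,"wy":-0.4,"wz":0,"x":6.9,"y":39.2,"z":0,"claw":0},{"wx":0.2,"wy":-0.4,"wz":0,"x":6.9,"y":39.2,"z":0,"claw":0}])

```text
clock: 18.68
position: [0.6404, -0.018, 0.1513]
tool_rot: [-3.14, 0.002, 0.452]
force: [0.3, -0.1, -2.0]
grip_width: 0.0071
```

```bash
python3 - <<'E'
from h import *
s=bot.grab_frame("side")
o=bot.observe();print(o["position"],o["tool_rot"],o["force"],o["grip_width"])
crop(s,"s20",190,110,150,120,5)
goal(.6414,-.0184,.1,.4526)
E
```

```text
[ 0.64012058 -0.01696572  0.15171367] [-3.14022789e+00  1.58920643e-03  4.53585810e-01] [-0.82729613  1.17391119 -0.23663133] 0.007035362440992123
xyz cm [0.06 0.19 5.17] w deg [-0.1  0.1  0.1] t 18.73
```

View pics/s20.png

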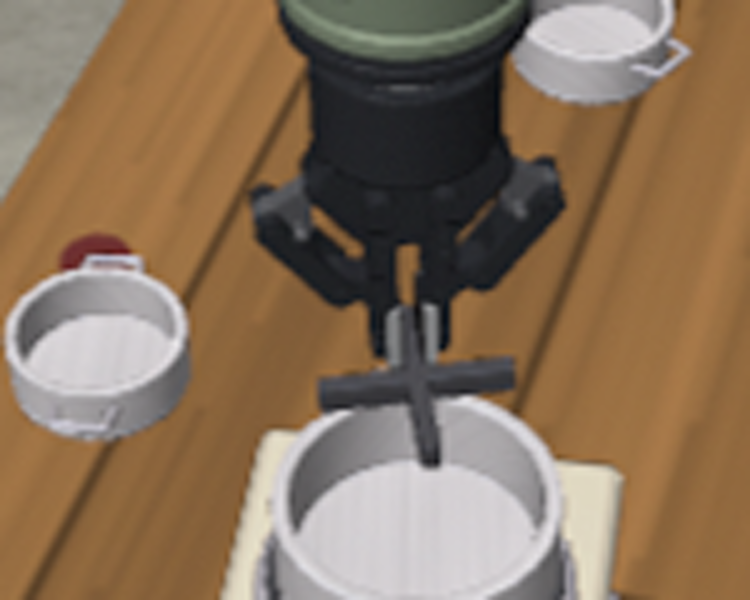

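Call:
jog_arm(increments=[{"wx":0,"wy":0,"wz":0,"x":0.1,"y":0.2,"z":3,"claw":0},{"wx":0,"wy":0,"wz":0,"x":0.1,"y":0.2,"z":6.5,"claw":0},{"wx":0,"wy":0,"wz":0,"x":0.1,"y":0.2,"z":9,"claw":0},{"wx":0,"wy":0,"wz":0,"x":0.1,"y":0.2,"z":10.5,"claw":0},{"wx":0,"wy":0,"wz":0,"x":0.1,"y":0.2,"z":11.1,"claw":0},{"wx":0,"wy":0,"wz":0,"x":0.1,"y":0.2,"z":11.2,"claw":0}])

```text
clock: 19.48
position: [0.6419, -0.0178, 0.0401]
tool_rot: [-3.14, 0.001, 0.454]
force: [-0.2, -0.7, 0.4]
grip_width: 0.0072
```

```bash
python3 - <<'E'
from h import *
s=bot.grab_frame("side")
o=bot.observe();print(o["position"],o["tool_rot"],o["force"],o["grip_width"])
crop(s,"s21",200,150,130,110,6)
goal(.6414,-.0184,.037,.4526)
E
```

```text
[ 0.64198122 -0.01802403  0.04029609] [-3.14051331e+00  8.63473833e-04  4.53750628e-01] [ 0.06336831 -0.0984079  -1.56322615] 0.007220115430561032
xyz cm [-0.07  0.01  0.33] w deg [-0.1  0.   0.1] t 19.52
```

View pics/s21.png

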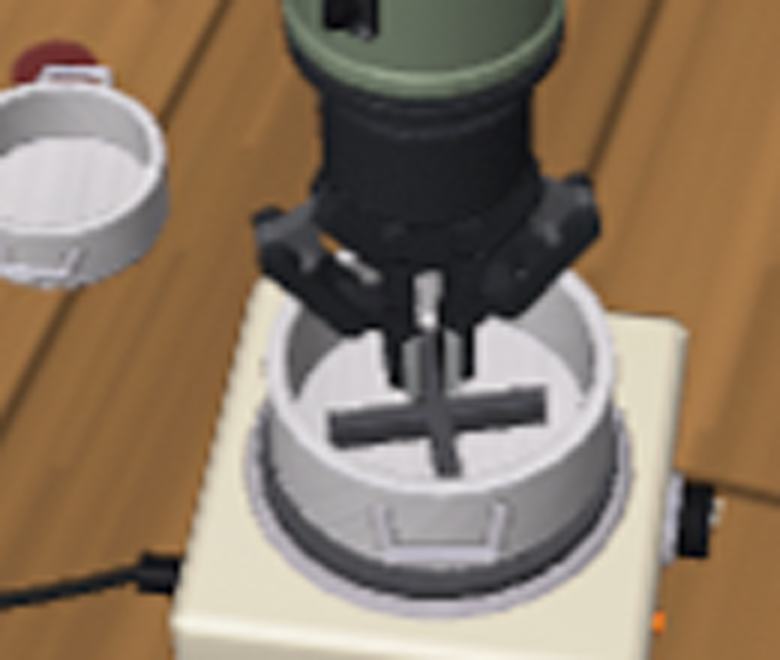

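Call:
jog_arm(increments=[{"wx":0,"wy":0,"wz":0,"x":-0.1,"y":0,"z":0.15,"claw":0},{"wx":0,"wy":0,"wz":0,"x":-0.1,"y":0,"z":0.3,"claw":0},{"wx":0,"wy":0,"wz":0,"x":-0.1,"y":0,"z":0.4,"claw":0},{"wx":0,"wy":0,"wz":0,"x":-0.1,"y":0,"z":0.4,"claw":0}])

```text
clock: 20.02
position: [0.6412, -0.0185, 0.0367]
tool_rot: [-3.141, 0.001, 0.454]
force: [-1.9, -0.3, 5.6]
grip_width: 0.0077
```

Contact as expected; release a little and rise.

Call:
jog_arm(increments=[{"wx":0,"wy":0,"wz":0,"x":0,"y":0,"z":0,"claw":25},{"wx":0,"wy":0,"wz":0,"x":0,"y":0,"z":0,"claw":25},{"wx":0,"wy":0,"wz":0,"x":0,"y":0,"z":-0.5,"claw":25},{"wx":0,"wy":0,"wz":0,"x":0,"y":0,"z":-4,"claw":25},{"wx":0,"wy":0,"wz":0,"x":0,"y":0,"z":-9,"claw":25},{"wx":0,"wy":0,"wz":0,"x":0,"y":0,"z":-14,"claw":60},{"wx":0,"wy":0,"wz":0,"x":0,"y":0,"z":-16,"claw":95}])

```text
clock: 20.9
position: [0.6423, -0.0184, 0.2001]
tool_rot: [3.141, -0.003, 0.454]
force: [0.2, 0.2, -0.3]
grip_width: 0.0572
```

```bash
python3 - <<'E'
from h import *
s=bot.grab_frame("side")
o=bot.observe();print(o["position"],o["tool_rot"],o["force"],o["grip_width"])
c=(.6295,0.0)
crop(s,"s22",200,150,130,110,6,[(ringpx(s,c,.066,.11),(0,0,255)),(ringpx(s,c,.042,.079),(0,255,0))])
# wax cup
t0=np.load("t.npy",allow_pickle=True).item();s0=np.load("s.npy",allow_pickle=True).item()
for n,f,c,b in(("t",t0,(.4545,.0985),(180,235,60,60)),("s",s0,(.4525,.0985),(310,250,60,65))):
    crop(f,"cup_"+n,*b,9,[(ringpx(f,c,.032,.09),(0,0,255)),(ringpx(f,c,.032,0.0),(0,255,0))])
E
```

```text
[ 0.64282522 -0.01841039  0.20156152] [ 3.14008763 -0.00396156  0.4534351 ] [0.61982795 0.23324505 2.18430592] 0.06384261318365846
```

View pics/s22.png

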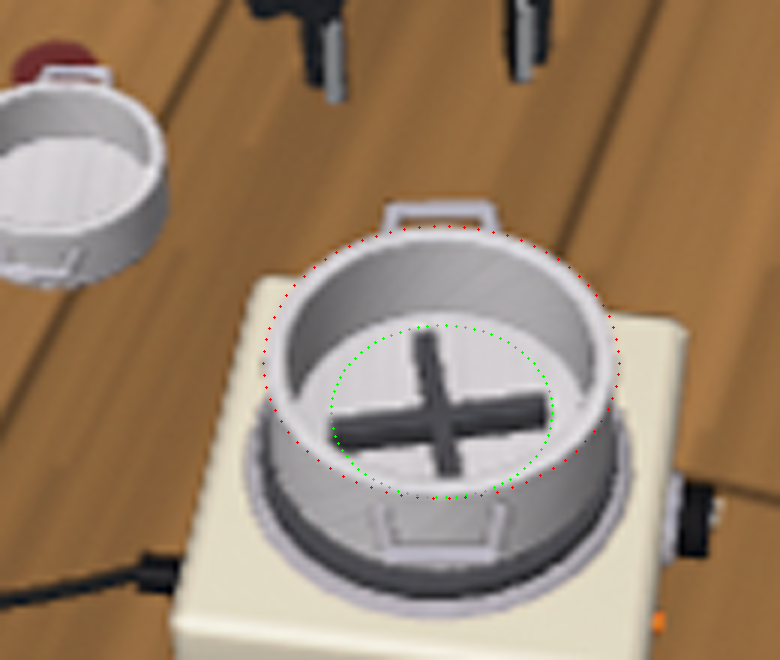

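View pics/cup_t.png

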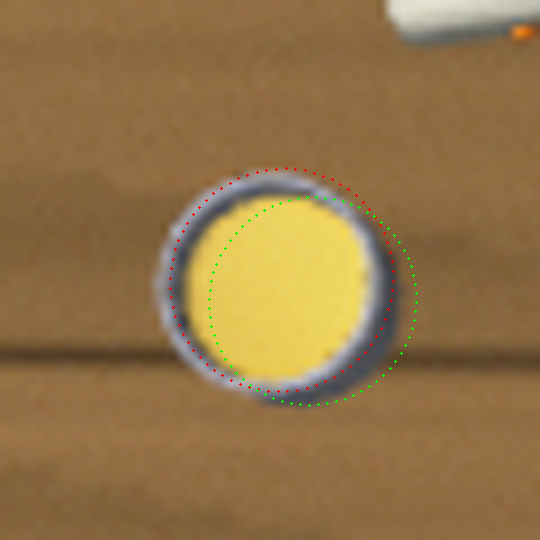

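View pics/cup_s.png

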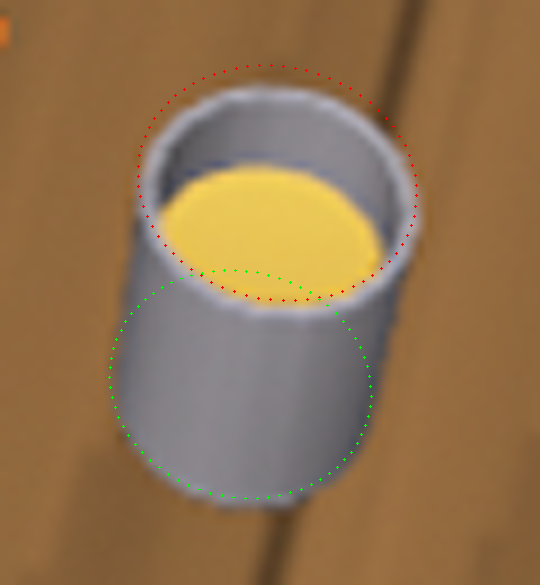

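```bash
python3 - <<'E'
from h import *
tgoal(.456,.104,.15,.4526)
E
```

```text
xyz cm [-11.47 -19.2    8.38] w deg [ 0.1 -0.2  0. ] t 20.95
```

Call:
jog_arm(increments=[{"wx":0,"wy":0,"wz":0,"x":-5,"y":-8,"z":0,"claw":98},{"wx":0,"wy":0,"wz":0,"x":-9,"y":-15,"z":1,"claw":98},{"wx":0,"wy":0,"wz":0,"x":-11.5,"y":-19.2,"z":5,"claw":98},{"wx":0.1,"wy":-0.2,"wz":0,"x":-11.5,"y":-19.2,"z":8.4,"claw":98},{"wx":0.1,"wy":-0.2,"wz":0,"x":-11.5,"y":-19.2,"z":8.4,"claw":98},{"wx":0.1,"wy":-0.2,"wz":0,"x":-11.5,"y":-19.2,"z":8.4,"claw":98}])

```text
clock: 21.7
position: [0.4563, 0.1039, 0.1172]
tool_rot: [-3.141, -0.001, 0.454]
force: [-0.2, 0.1, 0.3]
grip_width: 0.0836
```

```bash
python3 - <<'E'
from h import *
s=bot.grab_frame("side")
o=bot.observe();p=o["position"];print(p,o["tool_rot"],o["force"],o["grip_width"])
y=.4526;x=np.array([np.cos(y),np.sin(y),0]);yy=np.array([np.sin(y),-np.cos(y),0])
q=np.array(p); q[2]=.15+.012
crop(s,"s23",280,200,120,110,6,[(proj(s,np.array([q-yy*.011+x*.0415,q-yy*.011-x*.0415])),(0,0,255)),(ringpx(s,p[:2],.032,.09),(0,255,0))])
tgoal(.456,.104,.04,.4526)
E
```

```text
[0.45680712 0.1036813  0.11747388] [ 3.14157041e+00 -1.54823665e-03  4.52816375e-01] [0.28908126 0.16083919 0.12318687] 0.08363089896930807
xyz cm [-0.08 -0.06 11.05] w deg [ 0.  -0.1  0. ] t 21.75
```

View pics/s23.png

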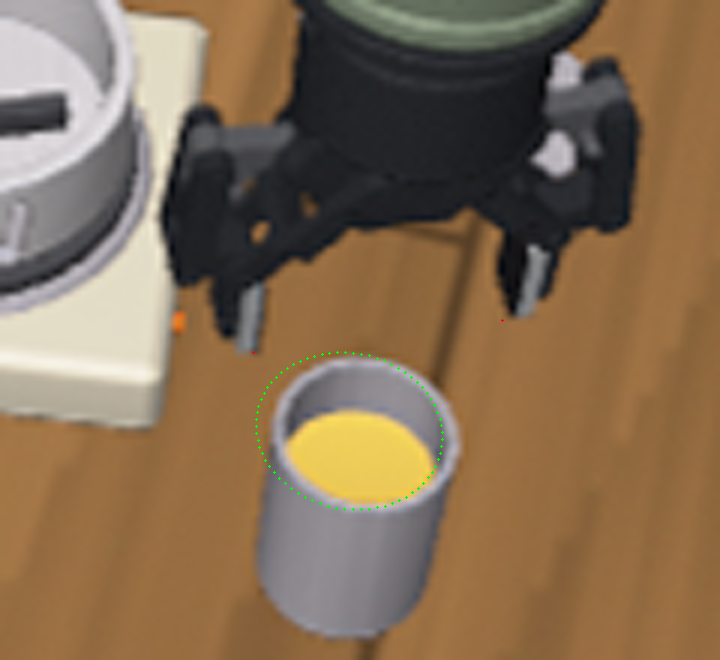

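```bash
python3 - <<'E'
from h import *
tgoal(.4542,.106,.04,.4526)
E
```

```text
xyz cm [-0.15 -0.32 11.05] w deg [ 0.  -0.1  0. ] t 21.75
```

Call:
jog_arm(increments=[{"wx":0,"wy":0,"wz":0,"x":-0.1,"y":-0.3,"z":2,"claw":100},{"wx":0,"wy":0,"wz":0,"x":-0.1,"y":-0.3,"z":4,"claw":100},{"wx":0,"wy":0,"wz":0,"x":-0.1,"y":-0.3,"z":6,"claw":100},{"wx":0,"wy":0,"wz":0,"x":-0.1,"y":-0.3,"z":6.5,"claw":100}])

```text
clock: 22.25
position: [0.4554, 0.1055, 0.0523]
tool_rot: [3.141, -0.002, 0.452]
force: [0.5, 0.8, -0.1]
grip_width: 0.0852
```

```bash
python3 - <<'E'
from h import *
s=bot.grab_frame("side")
o=bot.observe();p=o["position"];print(p,o["force"],o["grip_width"])
crop(s,"s24",290,210,110,110,6)
tgoal(.4542,.106,.04,.4526)
E
```

```text
[0.45530636 0.10563403 0.05227774] [-0.65890378  1.07763599 -0.61500508] 0.0857715657649351
xyz cm [-0.09 -0.08  4.53] w deg [ 0.  -0.1 -0. ] t 22.3
```

View pics/s24.png

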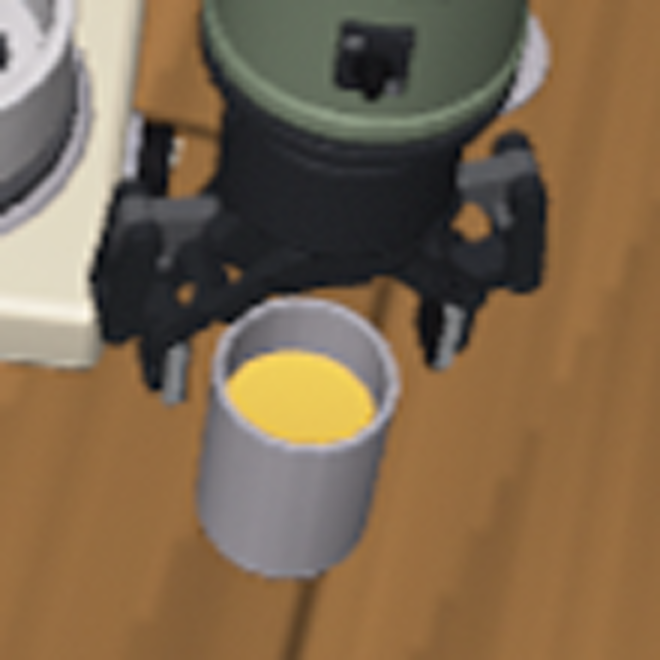

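Call:
jog_arm(increments=[{"wx":0,"wy":0,"wz":0,"x":0,"y":0,"z":2,"claw":100},{"wx":0,"wy":0,"wz":0,"x":0,"y":0,"z":3.6,"claw":100},{"wx":0,"wy":0,"wz":0,"x":0,"y":0,"z":4.5,"claw":100},{"wx":0,"wy":0,"wz":0,"x":0,"y":0,"z":4.5,"claw":100},{"wx":0,"wy":0,"wz":0,"x":0,"y":0,"z":4.5,"claw":60},{"wx":0,"wy":0,"wz":0,"x":0,"y":0,"z":4.5,"claw":60},{"wx":0,"wy":0,"wz":0,"x":0,"y":0,"z":4.5,"claw":60},{"wx":0,"wy":0,"wz":0,"x":0,"y":0,"z":4.5,"claw":60}], squeeze=50)

```text
clock: 23.3
position: [0.4556, 0.1057, 0.0081]
tool_rot: [3.141, -0.002, 0.452]
force: [-3.6, -0.4, 13.4]
grip_width: 0.0642
```

```bash
python3 - <<'E'
from h import *
s=bot.grab_frame("side")
o=bot.observe();p=o["position"];print(p,o["tool_rot"],o["force"],o["grip_width"])
crop(s,"s25",290,210,110,110,6)
E
```

```text
[0.45555037 0.10567842 0.00809055] [ 3.14103801e+00 -2.19676370e-03  4.51935050e-01] [-3.42187533 -0.04989126 11.78804342] 0.06377118992809425
```

View pics/s25.png

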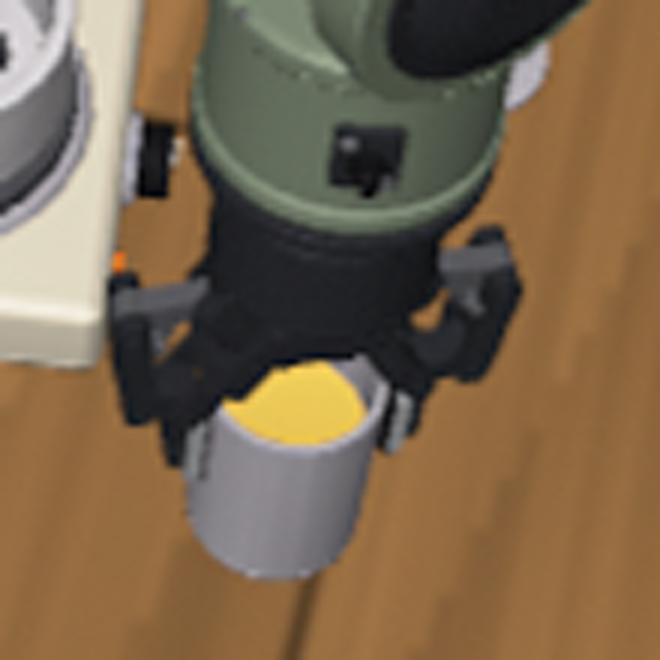

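Call:
jog_arm(increments=[{"wx":0,"wy":0,"wz":0,"x":0,"y":0,"z":-1,"claw":60},{"wx":0,"wy":0,"wz":0,"x":0,"y":0,"z":-3,"claw":60},{"wx":0,"wy":0,"wz":0,"x":0,"y":0,"z":-7,"claw":60},{"wx":0,"wy":0,"wz":0,"x":0,"y":0,"z":-12,"claw":60},{"wx":0,"wy":0,"wz":0,"x":0,"y":0,"z":-15,"claw":60},{"wx":0,"wy":0,"wz":0,"x":0,"y":0,"z":-15,"claw":60}])

```text
clock: 24.1
position: [0.4563, 0.1057, 0.1606]
tool_rot: [3.14, -0.006, 0.451]
force: [0.9, -0.4, -2.4]
grip_width: 0.064
```

```bash
python3 - <<'E'
from h import *
s=bot.grab_frame("side")
o=bot.observe();p=o["position"];print(p,o["tool_rot"],o["force"],o["grip_width"])
b=p[2]-.0081; yy=np.array([np.sin(.452),-np.cos(.452)])
crop(s,"s26",280,170,120,110,6,[(ringpx(s,p[:2],.032,b+.09),(0,0,255)),(ringpx(s,p[:2],.032,b),(0,255,0))])
goal(.632,.0004,p[2],.452)
E
```

```text
[0.45561719 0.10539149 0.15913955] [ 3.14007477 -0.00410238  0.45149704] [-0.75791706  0.64051522 -3.23291217] 0.0639548649227181
xyz cm [11.29 17.14  0.07] w deg [ 0.1 -0.2 -0. ] t 24.15
```

View pics/s26.png

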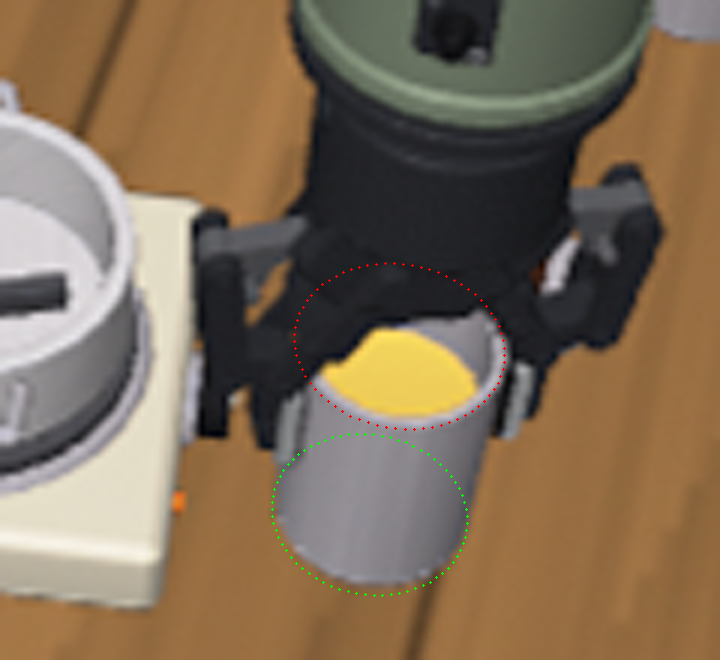

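Call:
jog_arm(increments=[{"wx":0,"wy":0,"wz":0,"x":1.5,"y":2.3,"z":0,"claw":60},{"wx":0.1,"wy":-0.2,"wz":0,"x":4,"y":6,"z":0,"claw":60},{"wx":0.1,"wy":-0.2,"wz":0,"x":7,"y":10.5,"z":0,"claw":60},{"wx":0.1,"wy":-0.2,"wz":0,"x":9.5,"y":14.5,"z":0,"claw":60},{"wx":0.1,"wy":-0.2,"wz":0,"x":11.3,"y":17.1,"z":0,"claw":60},{"wx":0.1,"wy":-0.2,"wz":0,"x":11.3,"y":17.1,"z":0,"claw":60},{"wx":0.1,"wy":-0.2,"wz":0,"x":11.3,"y":17.1,"z":0,"claw":60}])

```text
clock: 25.02
position: [0.6309, 0.0013, 0.1588]
tool_rot: [-3.14, 0.001, 0.452]
force: [-0.7, 0.8, -0.9]
grip_width: 0.0639
```

```bash
python3 - <<'E'
from h import *
o=bot.observe();p=o["position"];print(p,o["tool_rot"],o["force"],o["grip_width"])
s=bot.grab_frame("side"); crop(s,"s27",190,110,150,150,4)
goal(.632,.0010,.0901,.452)
E
```

```text
[0.63094469 0.00130145 0.15878992] [-3.14026110e+00  1.05092281e-03  4.52078338e-01] [-0.71566243  0.80466495 -0.92454705] 0.06387139065103747
xyz cm [0.07 0.09 6.91] w deg [-0.1  0.   0. ] t 25.07
```

View pics/s27.png

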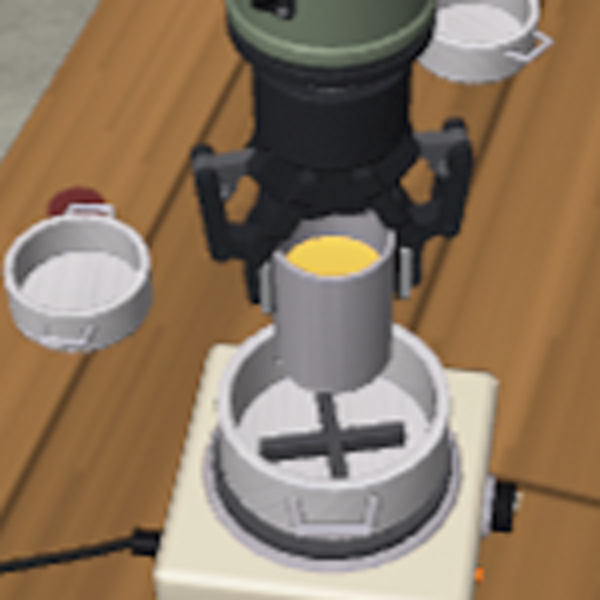

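Call:
jog_arm(increments=[{"wx":0,"wy":0,"wz":0,"x":0.1,"y":0.1,"z":2,"claw":60},{"wx":0,"wy":0,"wz":0,"x":0.1,"y":0.1,"z":4.5,"claw":60},{"wx":0,"wy":0,"wz":0,"x":0.1,"y":0.1,"z":6,"claw":60},{"wx":0,"wy":0,"wz":0,"x":0.1,"y":0.1,"z":6.7,"claw":60},{"wx":0,"wy":0,"wz":0,"x":0.1,"y":0.1,"z":6.8,"claw":60}])

```text
clock: 25.7
position: [0.6322, 0.0012, 0.091]
tool_rot: [-3.14, 0.001, 0.453]
force: [0.0, 0.2, -2.2]
grip_width: 0.0641
```

```bash
python3 - <<'E'
from h import *
o=bot.observe();p=o["position"];print(p,o["tool_rot"],o["force"],o["grip_width"])
s=bot.grab_frame("side"); crop(s,"s28",200,140,130,120,5,[(ringpx(s,(.6295,.0),.032,.079+.003),(0,0,255))])
goal(.632,.0010,.0871,.452)
E
```

```text
[0.63221439 0.00118826 0.09103955] [-3.14048136e+00  7.24774210e-04  4.52610528e-01] [ 0.00769931  0.1727933  -2.15908009] 0.06411877302002121
xyz cm [-0.04 -0.    0.42] w deg [-0.1  0.   0. ] t 25.75
```

View pics/s28.png

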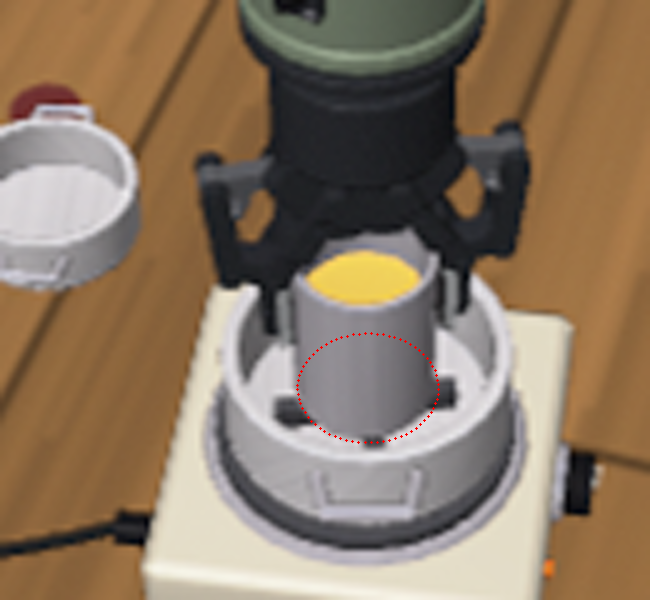

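Call:
jog_arm(increments=[{"wx":0,"wy":0,"wz":0,"x":0,"y":0,"z":0.2,"claw":60},{"wx":0,"wy":0,"wz":0,"x":0,"y":0,"z":0.35,"claw":60},{"wx":0,"wy":0,"wz":0,"x":0,"y":0,"z":0.4,"claw":60},{"wx":0,"wy":0,"wz":0,"x":0,"y":0,"z":0.4,"claw":60}])

```text
clock: 26.25
position: [0.6324, 0.0012, 0.0874]
tool_rot: [-3.141, 0.0, 0.453]
force: [0.3, -0.7, -2.2]
grip_width: 0.0641
```

Call:
jog_arm(increments=[{"wx":0,"wy":0,"wz":0,"x":0,"y":0,"z":0.1,"claw":60},{"wx":0,"wy":0,"wz":0,"x":0,"y":0,"z":0.1,"claw":60}])

```text
clock: 26.5
position: [0.6326, 0.0012, 0.0872]
tool_rot: [-3.141, -0.0, 0.452]
force: [-5.9, -0.7, 10.3]
grip_width: 0.0642
```

Call:
jog_arm(increments=[{"wx":0,"wy":0,"wz":0,"x":0,"y":0,"z":0,"claw":95},{"wx":0,"wy":0,"wz":0,"x":0,"y":0,"z":0,"claw":95},{"wx":0,"wy":0,"wz":0,"x":0,"y":0,"z":0,"claw":95},{"wx":0,"wy":0,"wz":0,"x":0,"y":0,"z":-3,"claw":95},{"wx":0,"wy":0,"wz":0,"x":0,"y":0,"z":-7,"claw":95},{"wx":0,"wy":0,"wz":0,"x":0,"y":0,"z":-10,"claw":95},{"wx":0,"wy":0,"wz":0,"x":0,"y":0,"z":-12,"claw":95}])

```text
clock: 27.38
position: [0.6329, 0.0012, 0.2087]
tool_rot: [3.141, -0.001, 0.452]
force: [0.2, 0.2, -0.2]
grip_width: 0.0813
```

```bash
python3 - <<'E'
from h import *
o=bot.observe();p=o["position"];print(p,o["tool_rot"],o["force"],o["grip_width"])
s=bot.grab_frame("side"); crop(s,"s29",200,140,130,120,5)
t0=np.load("t.npy",allow_pickle=True).item();s0=np.load("s.npy",allow_pickle=True).item()
for n,f,b in(("t",t0,(265,250,55,55)),("s",s0,(335,190,60,55))):
    hsv=cv2.cvtColor(f["pixels"],cv2.COLOR_RGB2HSV).astype(int)
    x0,y0,w,h=b; sub=hsv[y0:y0+h,x0:x0+w]
    g=(sub[...,1]<70)&(sub[...,2]>120); k=(sub[...,0]<14)&(sub[...,1]>130)&(sub[...,2]<110)
    for m,l in((g,"disc"),(k,"knob")):
        c,lab,st,ce=cv2.connectedComponentsWithStats(m.astype(np.uint8)); i=1+np.argmax(st[1:,4])
        cn=max(cv2.findContours((lab==i).astype(np.uint8),cv2.RETR_EXTERNAL,cv2.CHAIN_APPROX_NONE)[0],key=len)
        if l=="disc":
            hull=cv2.convexHull(cn); (eu,ev),ax,an=cv2.fitEllipse(hull); print(n,l,st[i],(eu+x0,ev+y0),ax,onz(f,(eu+x0,ev+y0),.012))
        else: print(n,l,st[i],ce[i]+[x0,y0],onz(f,ce[i]+[x0,y0],.03))
    crop(f,"lid_"+n,*b,9)
E
```

```text
[0.6328832  0.00115766 0.20873128] [ 3.14146495e+00 -1.22970330e-03  4.52363633e-01] [ 0.18638127  0.16372295 -0.16140614] 0.08127315779018719
t disc [ 16  14  27  27 524] (293.79337310791016, 276.8562870025635) (26.807636260986328, 26.943218231201172) [[ 0.43164396 -0.12299992  0.012     ]]
t knob [27 24  6  7 35] [294.42857143 276.77142857] [[ 0.43101166 -0.12344395  0.03      ]]
s disc [ 16  16  30  24 478] (365.7703094482422, 217.70050048828125) (23.63220977783203, 30.308456420898438) [[ 0.42901705 -0.11978645  0.012     ]]
s knob [28 18  8 12 73] [366.5890411  213.79452055] [[ 0.42908124 -0.11727786  0.03      ]]
```

View pics/s29.png

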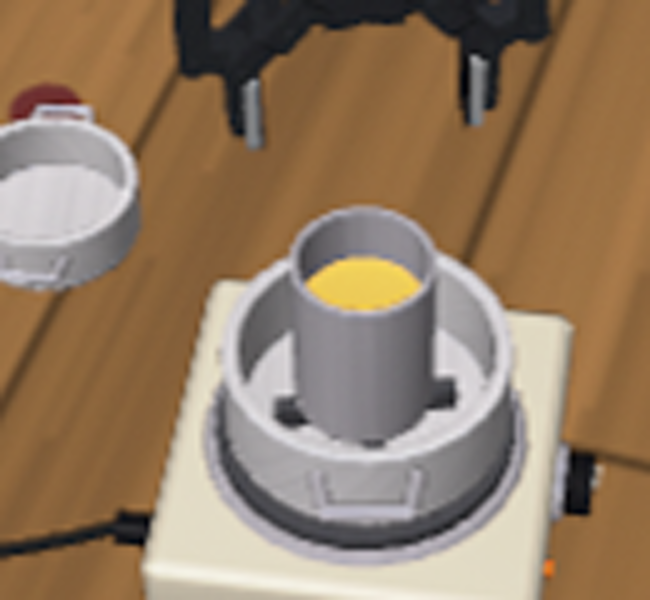

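View pics/lid_s.png

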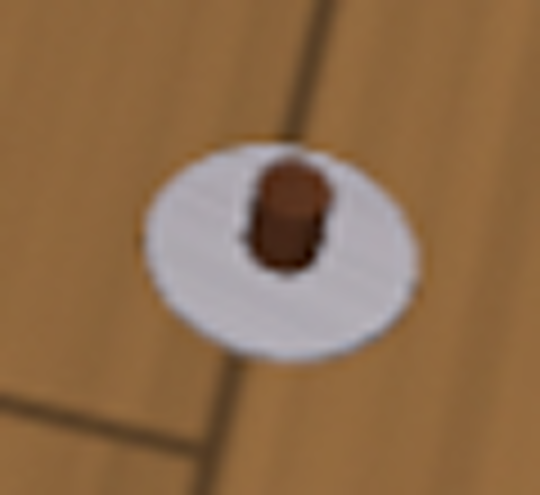

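```bash
python3 - <<'E'
from h import *
tgoal(.433,-.1195,.09,.452)
E
```

```text
xyz cm [-23.39   2.08  15.31] w deg [ 0.1 -0.2  0. ] t 27.43
```

Call:
jog_arm(increments=[{"wx":0,"wy":0,"wz":0,"x":-6,"y":0.5,"z":0,"claw":95},{"wx":0,"wy":0,"wz":0,"x":-12,"y":1,"z":0,"claw":60},{"wx":0,"wy":0,"wz":0,"x":-18,"y":1.6,"z":3,"claw":60},{"wx":0,"wy":0,"wz":0,"x":-23.4,"y":2.1,"z":8,"claw":60},{"wx":0.1,"wy":-0.2,"wz":0,"x":-23.4,"y":2.1,"z":12,"claw":60},{"wx":0.1,"wy":-0.2,"wz":0,"x":-23.4,"y":2.1,"z":15.3,"claw":60},{"wx":0.1,"wy":-0.2,"wz":0,"x":-23.4,"y":2.1,"z":15.3,"claw":60}])

```text
clock: 28.3
position: [0.4317, -0.1192, 0.0557]
tool_rot: [-3.138, 0.003, 0.453]
force: [0.3, 0.2, -0.6]
grip_width: 0.0515
```

```bash
python3 - <<'E'
from h import *
s=bot.grab_frame("side");t=bot.grab_frame("top")
o=bot.observe();p=o["position"];print(p,o["tool_rot"],o["grip_width"])
y=.452;x=np.array([np.cos(y),np.sin(y),0]);yy=np.array([np.sin(y),-np.cos(y),0]);w=o["grip_width"]/2
q=np.array(p); q[2]=p[2]+.033+.009
crop(s,"s30",310,150,110,100,6,[(proj(s,np.array([q-yy*.011+x*w,q-yy*.011-x*w])),(0,0,255)),(ringpx(s,p[:2],.011,.038),(0,255,0))])
C=(.6295,0.)
crop(t,"t30",210,150,90,100,6,[(ringpx(t,C,.032,.169),(0,0,255)),(ringpx(t,C,.066,.11),(0,255,0))])
crop(s,"s30b",220,150,110,100,6,[(ringpx(s,C,.032,.169),(0,0,255)),(ringpx(s,C,.066,.11),(0,255,0))])
tgoal(.433,-.1195,.015,.452)
E
```

```text
[ 0.4334492  -0.11948239  0.05789385] [-3.14098378e+00 -3.20623807e-04  4.52781901e-01] 0.05133638386513395
xyz cm [-0.04 -0.01  7.59] w deg [-0. -0.  0.] t 28.4
```

View pics/s30.png

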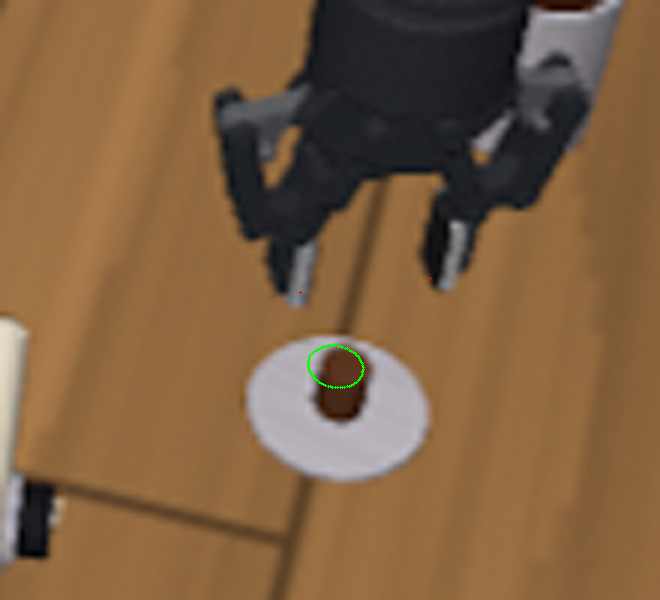

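View pics/t30.png

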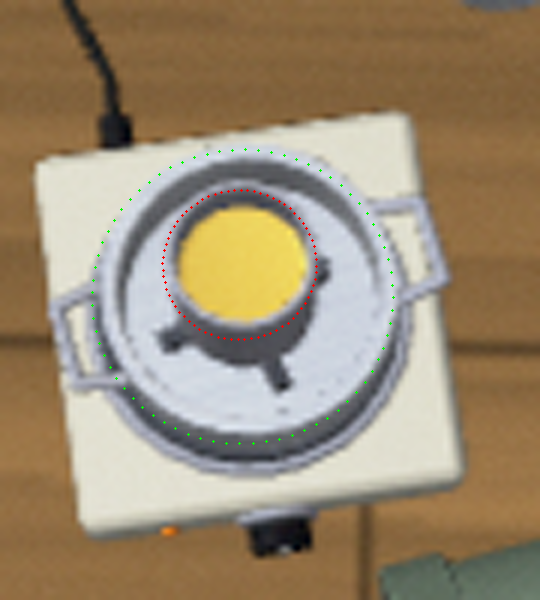

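View pics/s30b.png

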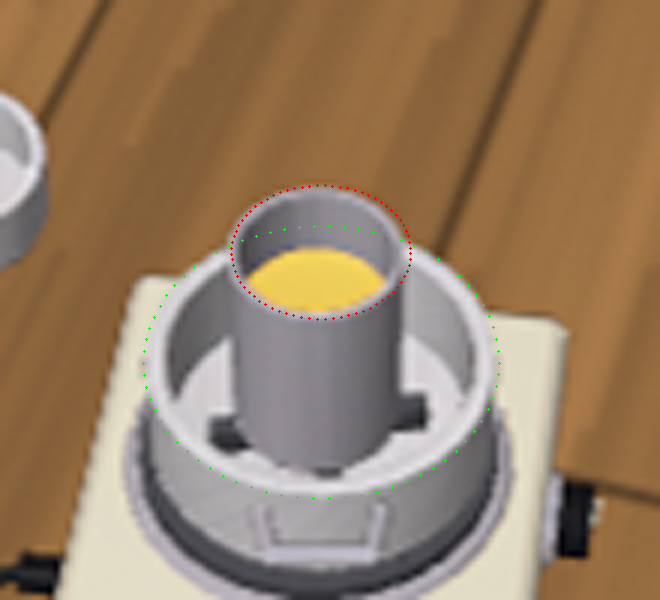

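Call:
jog_arm(increments=[{"wx":0,"wy":0,"wz":0,"x":-0.1,"y":0.2,"z":3,"claw":60},{"wx":0,"wy":0,"wz":0,"x":-0.1,"y":0.2,"z":5.5,"claw":60},{"wx":0,"wy":0,"wz":0,"x":-0.1,"y":0.2,"z":7,"claw":60},{"wx":0,"wy":0,"wz":0,"x":-0.1,"y":0.2,"z":7.4,"claw":60},{"wx":0,"wy":0,"wz":0,"x":-0.1,"y":0.2,"z":7.4,"claw":60}])

```text
clock: 29.02
position: [0.4339, -0.1217, -0.0155]
tool_rot: [-3.142, -0.001, 0.453]
force: [0.7, 0.2, -0.3]
grip_width: 0.0512
```

```bash
python3 - <<'E'
from h import *
s=bot.grab_frame("side")
o=bot.observe();p=o["position"];print(p,o["tool_rot"],o["grip_width"],o["force"])
crop(s,"s31",310,150,110,100,6)
E
```

```text
[ 0.43391877 -0.12172047 -0.01540022] [ 3.14156633e+00 -1.06143023e-03  4.52822314e-01] 0.051584160035482635 [ 0.35714536 -0.63019684  0.02015283]
```

View pics/s31.png

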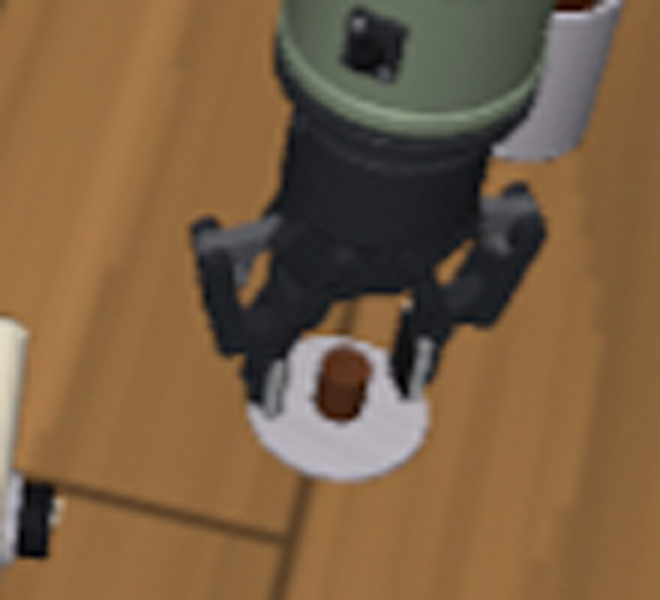

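Call:
jog_arm(increments=[{"wx":0,"wy":0,"wz":0,"x":0,"y":0,"z":0,"claw":15},{"wx":0,"wy":0,"wz":0,"x":0,"y":0,"z":0,"claw":15},{"wx":0,"wy":0,"wz":0,"x":0,"y":0,"z":0,"claw":15},{"wx":0,"wy":0,"wz":0,"x":0,"y":0,"z":0,"claw":15},{"wx":0,"wy":0,"wz":0,"x":0,"y":0,"z":0,"claw":15}], squeeze=20)

```text
clock: 29.7
position: [0.4343, -0.1219, -0.0148]
tool_rot: [3.141, -0.002, 0.453]
force: [-2.9, -0.8, 10.6]
grip_width: 0.0214
```

```bash
python3 - <<'E'
from h import *
o=bot.observe();p=o["position"];print(p,o["tool_rot"],o["grip_width"],o["force"],o["qpos"])
E
```

```text
[ 0.43428697 -0.12193451 -0.01482209] [ 3.14076340e+00 -1.65205137e-03  4.52652555e-01] 0.021386561887451583 [-2.86735955 -0.79967483 10.61296884] [ 0.41537208  0.65193808 -0.35384191  2.17294404  0.5653783   0.4028329
  0.05448197]
```

Call:
jog_arm(increments=[{"wx":0,"wy":0,"wz":0,"x":0,"y":0,"z":0,"claw":60},{"wx":0,"wy":0,"wz":0,"x":0,"y":0,"z":0,"claw":60},{"wx":0,"wy":0,"wz":0,"x":0,"y":0,"z":-0.3,"claw":60},{"wx":0,"wy":0,"wz":20,"x":0,"y":0,"z":-0.5,"claw":60},{"wx":0,"wy":0,"wz":40,"x":0,"y":0,"z":-0.5,"claw":60},{"wx":0,"wy":0,"wz":60,"x":0,"y":0,"z":-0.5,"claw":60},{"wx":0,"wy":0,"wz":90,"x":0,"y":0,"z":-0.5,"claw":60},{"wx":0,"wy":0,"wz":90,"x":0,"y":0,"z":-0.5,"claw":60},{"wx":0,"wy":0,"wz":90,"x":0,"y":0,"z":-0.5,"claw":60},{"wx":0,"wy":0,"wz":90,"x":0,"y":0,"z":-0.5,"claw":60}])

```text
clock: 30.95
position: [0.4343, -0.1218, -0.0097]
tool_rot: [-3.14, -0.001, -0.866]
force: [0.4, 0.1, -0.1]
grip_width: 0.051
```

```bash
python3 - <<'E'
from h import *
o=bot.observe();p=o["position"];print(p,o["tool_rot"],o["grip_width"],o["force"],o["qpos"])
goal(.4343,-.1219,-.0145,.4527-np.pi/2)
E
```

```text
[ 0.43432683 -0.12178224 -0.00966929] [-3.13996928e+00 -1.10745328e-03 -8.65829308e-01] 0.05096124984667434 [ 0.43770988  0.14818735 -0.1109573 ] [ 0.18243831  0.62381112 -0.05214158  2.18398199  0.09157586  0.33383532
 -0.81221287]
xyz cm [0.01 0.01 0.48] w deg [-0.1 -0.1 14.5] t 30.95
```

Call:
jog_arm(increments=[{"wx":-0.1,"wy":-0.1,"wz":14.5,"x":0,"y":0,"z":0.1,"claw":60},{"wx":-0.1,"wy":-0.1,"wz":14.5,"x":0,"y":0,"z":0.4,"claw":60},{"wx":-0.1,"wy":-0.1,"wz":14.5,"x":0,"y":0,"z":0.4,"claw":60},{"wx":-0.1,"wy":-0.1,"wz":14.5,"x":0,"y":0,"z":0.4,"claw":10},{"wx":-0.1,"wy":-0.1,"wz":14.5,"x":0,"y":0,"z":0.4,"claw":10},{"wx":-0.1,"wy":-0.1,"wz":14.5,"x":0,"y":0,"z":0.4,"claw":10},{"wx":-0.1,"wy":-0.1,"wz":14.5,"x":0,"y":0,"z":0.4,"claw":10},{"wx":-0.1,"wy":-0.1,"wz":14.5,"x":0,"y":0,"z":0.4,"claw":10},{"wx":-0.1,"wy":-0.1,"wz":14.5,"x":0,"y":0,"z":0.4,"claw":10}], squeeze=45)

```text
clock: 32.08
position: [0.4344, -0.1218, -0.0134]
tool_rot: [-3.141, 0.001, -1.118]
force: [-2.2, 1.2, 7.1]
grip_width: 0.0202
```

```bash
python3 - <<'E'
from h import *
s=bot.grab_frame("side")
o=bot.observe();p=o["position"];print(p,o["tool_rot"],o["grip_width"],o["force"])
crop(s,"s32",310,150,110,100,6)
E
```

```text
[ 0.43439457 -0.12183938 -0.01336424] [-3.14135939e+00  8.17321116e-04 -1.11833067e+00] 0.020168068321472735 [-2.32531806  1.84034346  7.00351902]
```

View pics/s32.png

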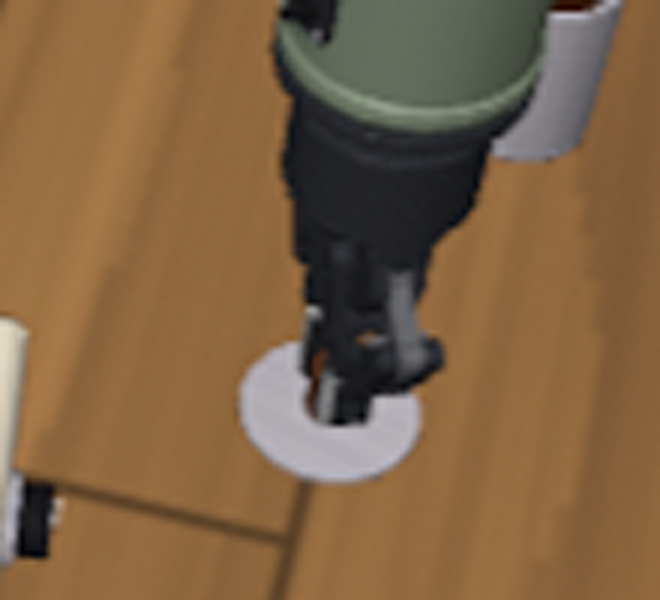

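Call:
jog_arm(increments=[{"wx":0,"wy":0,"wz":0,"x":0,"y":0,"z":-1,"claw":10},{"wx":0,"wy":0,"wz":0,"x":0,"y":0,"z":-4,"claw":10},{"wx":0,"wy":0,"wz":0,"x":0,"y":0,"z":-9,"claw":10},{"wx":0,"wy":0,"wz":0,"x":0,"y":0,"z":-14,"claw":10},{"wx":0,"wy":0,"wz":0,"x":0,"y":0,"z":-19,"claw":10},{"wx":0,"wy":0,"wz":0,"x":0,"y":0,"z":-22,"claw":10},{"wx":0,"wy":0,"wz":0,"x":0,"y":0,"z":-22,"claw":10}])

```text
clock: 33.0
position: [0.4352, -0.1223, 0.2091]
tool_rot: [-3.138, -0.002, -1.118]
force: [0.1, -0.4, -1.6]
grip_width: 0.0199
```

```bash
python3 - <<'E'
from h import *
s=bot.grab_frame("side")
o=bot.observe();p=o["position"];print(p,o["tool_rot"],o["grip_width"],o["force"])
z=p[2]+.0134+.012
crop(s,"s33",310,90,110,100,6,[(ringpx(s,p[:2],.037,z),(0,0,255))])
goal(.633,.0001,.205,.4527-np.pi/2)
E
```

```text
[ 0.43451584 -0.12211639  0.20753969] [-3.13984716e+00 -2.38687985e-04 -1.11807377e+00] 0.02021587216171669 [-0.75895052 -0.13430794 -1.12654985]
xyz cm [ -2.31 -23.19   0.29] w deg [-0.1 -0.   0. ] t 33.05
```

View pics/s33.png

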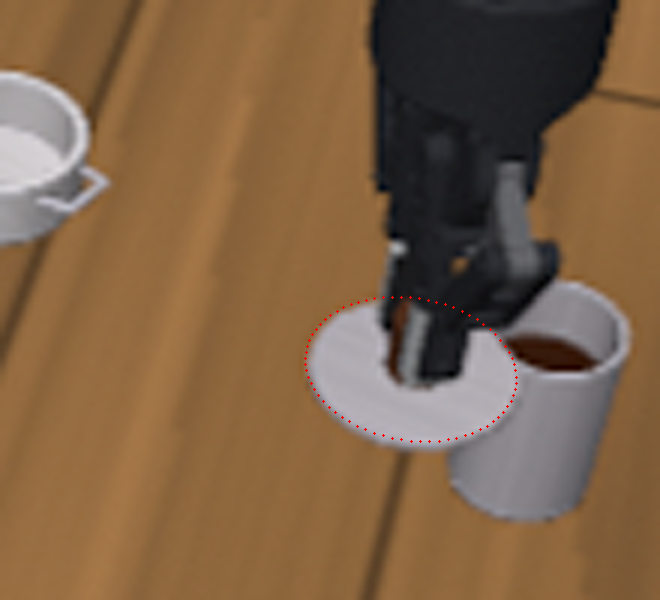

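Call:
jog_arm(increments=[{"wx":0,"wy":0,"wz":0,"x":-0.3,"y":-3,"z":0,"claw":10},{"wx":0,"wy":0,"wz":0,"x":-0.8,"y":-8,"z":0,"claw":10},{"wx":-0.1,"wy":0,"wz":0,"x":-1.3,"y":-13,"z":0.2,"claw":10},{"wx":-0.1,"wy":0,"wz":0,"x":-1.8,"y":-18,"z":0.2,"claw":10},{"wx":-0.1,"wy":0,"wz":0,"x":-2.2,"y":-22,"z":0.2,"claw":10},{"wx":-0.1,"wy":0,"wz":0,"x":-2.3,"y":-23.1,"z":0.2,"claw":10},{"wx":-0.1,"wy":0,"wz":0,"x":-2.3,"y":-23.1,"z":0.2,"claw":10},{"wx":-0.1,"wy":0,"wz":0,"x":-2.3,"y":-23.1,"z":0.2,"claw":10}])

```text
clock: 34.05
position: [0.6312, -0.0014, 0.2056]
tool_rot: [3.14, -0.0, -1.119]
force: [1.1, -0.6, -1.1]
grip_width: 0.0202
```

```bash
python3 - <<'E'
from h import *
s=bot.grab_frame("side")
o=bot.observe();p=o["position"];print(p,o["tool_rot"],o["grip_width"],o["force"])
z=p[2]+.0134+.012
crop(s,"s34",215,90,120,150,4,[(ringpx(s,p[:2],.037,z),(0,0,255)),(ringpx(s,p[:2],.032,.169),(0,255,0))])
goal(.632,-.0005,.165,.4527-np.pi/2)
E
```

```text
[ 0.63139811 -0.00131501  0.20593152] [ 3.14108122e+00 -3.61108524e-04 -1.11898408e+00] 0.019875281239667836 [-0.69257546  0.35083434 -0.39882854]
xyz cm [-0.05 -0.09  4.09] w deg [ 0.  -0.  -0.1] t 34.1
```

View pics/s34.png

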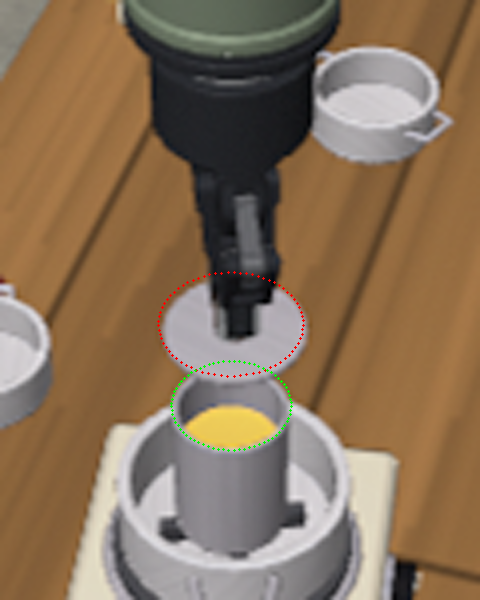

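Call:
jog_arm(increments=[{"wx":0,"wy":0,"wz":0,"x":0,"y":-0.1,"z":1.5,"claw":10},{"wx":0,"wy":0,"wz":0,"x":0,"y":-0.1,"z":3,"claw":10},{"wx":0,"wy":0,"wz":0,"x":0,"y":-0.1,"z":4,"claw":10},{"wx":0,"wy":0,"wz":0,"x":0,"y":-0.1,"z":4.4,"claw":10},{"wx":0,"wy":0,"wz":0,"x":0,"y":-0.1,"z":4.4,"claw":10},{"wx":0,"wy":0,"wz":0,"x":0,"y":-0.1,"z":4.4,"claw":10}])

```text
clock: 34.85
position: [0.6325, -0.0009, 0.1623]
tool_rot: [-3.142, -0.001, -1.119]
force: [-0.5, 0.4, -0.2]
grip_width: 0.02
```

```bash
python3 - <<'E'
from h import *
s=bot.grab_frame("side")
o=bot.observe();p=o["position"];print(p,o["tool_rot"],o["grip_width"],o["force"])
z=p[2]+.0134+.010
c=p[:2]
crop(s,"s35",235,140,80,80,7.5,[(ringpx(s,c,.037,z),(0,0,255))])
E
```

```text
[ 0.63250244 -0.00091292  0.16234882] [-3.14152983e+00 -6.23557579e-04 -1.11897706e+00] 0.02022949415655647 [ 1.19984588 -0.87636216 -2.06875556]
```

View pics/s35.png

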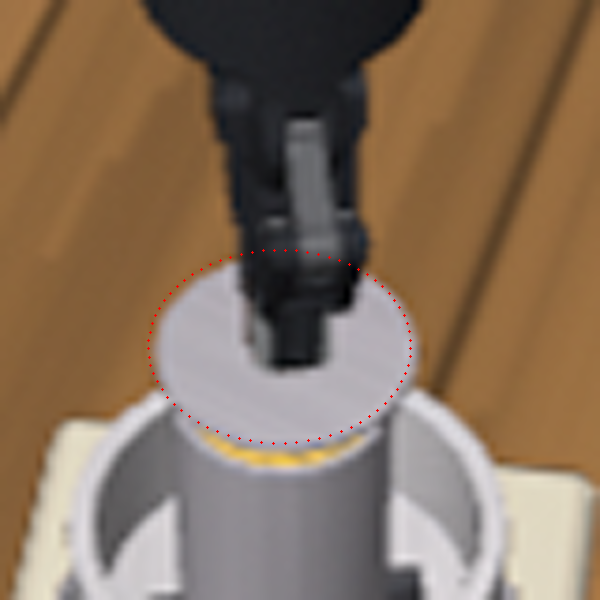

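```bash
python3 - <<'E'
from h import *
goal(.6325,-.0017,.1523,.4527-np.pi/2)
E
```

```text
xyz cm [0.07 0.03 1.  ] w deg [-0.  -0.  -0.1] t 34.9
```

Call:
jog_arm(increments=[{"wx":0,"wy":0,"wz":0,"x":0.1,"y":0,"z":0.2,"claw":10},{"wx":0,"wy":0,"wz":0,"x":0.1,"y":0,"z":0.5,"claw":10},{"wx":0,"wy":0,"wz":0,"x":0.1,"y":0,"z":0.7,"claw":10},{"wx":0,"wy":0,"wz":0,"x":0.1,"y":0,"z":0.9,"claw":10},{"wx":0,"wy":0,"wz":0,"x":0.1,"y":0,"z":0.9,"claw":10}])

```text
clock: 35.52
position: [0.6329, -0.0018, 0.1532]
tool_rot: [3.141, -0.001, -1.119]
force: [-0.0, -0.3, -1.1]
grip_width: 0.0207
```

Call:
jog_arm(increments=[{"wx":0,"wy":0,"wz":0,"x":0,"y":0,"z":0.2,"claw":10},{"wx":0,"wy":0,"wz":0,"x":0,"y":0,"z":0.35,"claw":10},{"wx":0,"wy":0,"wz":0,"x":0,"y":0,"z":0.45,"claw":10},{"wx":0,"wy":0,"wz":0,"x":0,"y":0,"z":0.5,"claw":10},{"wx":0,"wy":0,"wz":0,"x":0,"y":0,"z":0.5,"claw":10}])

```text
clock: 36.15
position: [0.6329, -0.0018, 0.1482]
tool_rot: [3.141, -0.001, -1.119]
force: [-0.6, 0.0, -0.7]
grip_width: 0.0204
```

Call:
jog_arm(increments=[{"wx":0,"wy":0,"wz":0,"x":0,"y":0,"z":0.1,"claw":10},{"wx":0,"wy":0,"wz":0,"x":0,"y":0,"z":0.15,"claw":10},{"wx":0,"wy":0,"wz":0,"x":0,"y":0,"z":0.15,"claw":10}])

```text
clock: 36.52
position: [0.6334, -0.0018, 0.1477]
tool_rot: [-3.14, -0.001, -1.119]
force: [-2.6, -0.8, 11.4]
grip_width: 0.0199
```

```bash
python3 - <<'E'
from h import *
s=bot.grab_frame("side")
o=bot.observe();p=o["position"];print(p,o["tool_rot"],o["grip_width"],o["force"])
crop(s,"s36",235,140,80,80,7.5)
E
```

```text
[ 0.63337308 -0.00179331  0.14767244] [-3.14042014e+00 -1.02071681e-03 -1.11909087e+00] 0.02035503337968109 [-3.21706005  0.27984345 10.36957525]
```

View pics/s36.png

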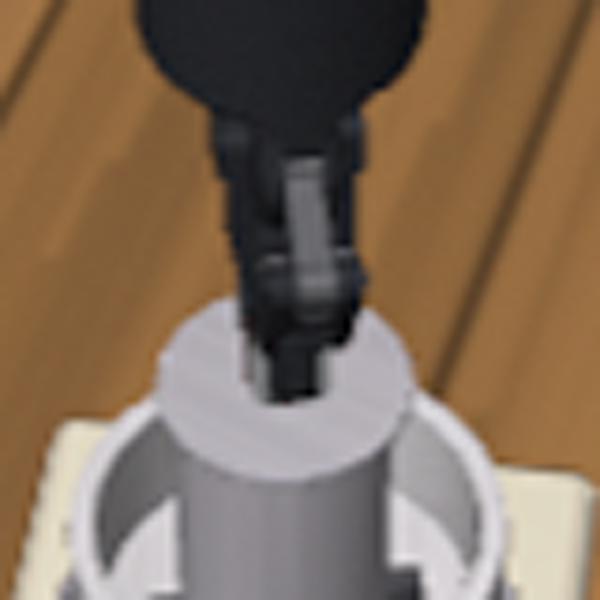

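Contact came at exactly the fully-home height (0.1477 against 0.1476 predicted). Release and rise.

Call:
jog_arm(increments=[{"wx":0,"wy":0,"wz":0,"x":0,"y":0,"z":0,"claw":40},{"wx":0,"wy":0,"wz":0,"x":0,"y":0,"z":0,"claw":50},{"wx":0,"wy":0,"wz":0,"x":0,"y":0,"z":0,"claw":50},{"wx":0,"wy":0,"wz":0,"x":0,"y":0,"z":-2,"claw":50},{"wx":0,"wy":0,"wz":0,"x":0,"y":0,"z":-6,"claw":50},{"wx":0,"wy":0,"wz":0,"x":0,"y":5,"z":-10,"claw":50},{"wx":0,"wy":0,"wz":0,"x":0,"y":11,"z":-12,"claw":50},{"wx":0,"wy":0,"wz":0,"x":0,"y":17,"z":-12,"claw":50},{"wx":0,"wy":0,"wz":0,"x":0,"y":20,"z":-12,"claw":50},{"wx":0,"wy":0,"wz":0,"x":0,"y":20,"z":-12,"claw":50}])

```text
clock: 37.83
position: [0.4519, -0.0902, 0.2681]
tool_rot: [-3.14, -0.002, -1.121]
force: [0.9, 0.4, -0.4]
grip_width: 0.0427
```

```bash
python3 - <<'E'
from h import *
s=bot.grab_frame("side");t=bot.grab_frame("top")
o=bot.observe();p=o["position"];print(o["clock"],p,o["force"],o["qd"].round(3))
C=(.6305,-.0005)
crop(s,"s37",215,130,110,120,5,[(ringpx(s,C,.037,.171),(0,0,255))]); crop(t,"t37",205,145,100,110,5,[(ringpx(t,C,.037,.173),(0,0,255))])
cv2.imwrite("pics/s37f.png",s["pixels"][:,:,::-1])
E
```

```text
37.925 [ 0.45366589 -0.08888992  0.26770268] [0.29431996 0.52274576 1.03111864] [-0.01   0.02  -0.007 -0.011 -0.002 -0.     0.   ]
```

View pics/s37.png

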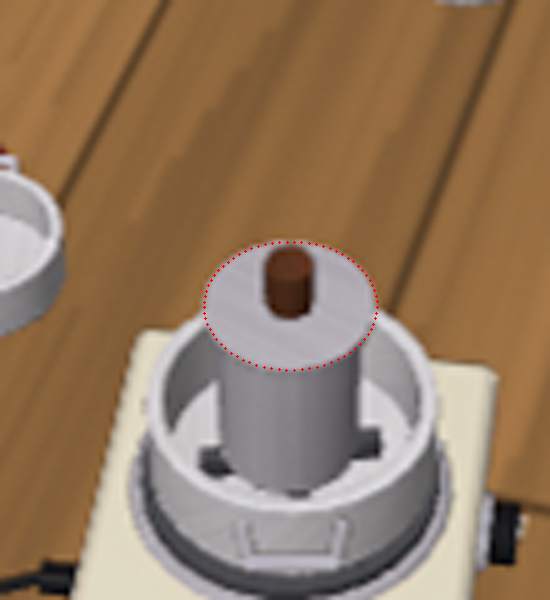

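View pics/t37.png

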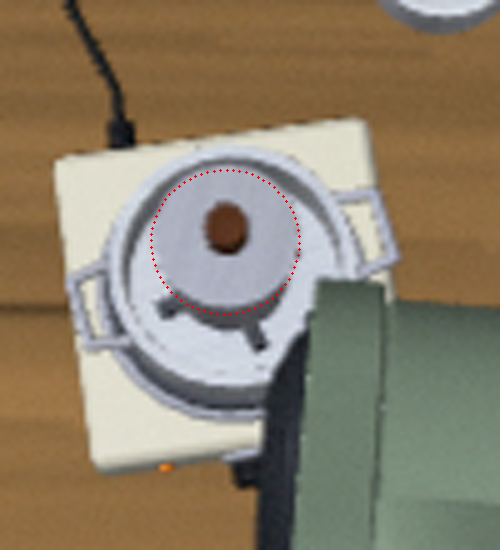

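View pics/s37f.png

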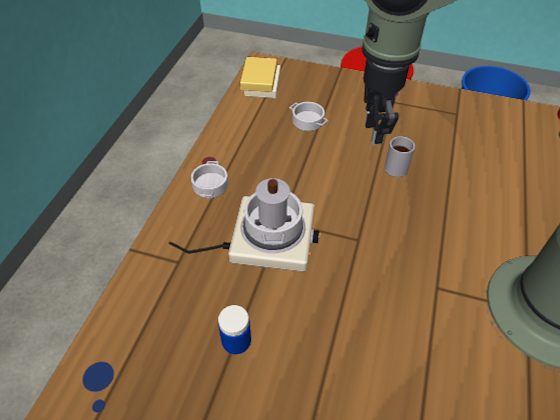

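The pictures show the lid level on the cup, its disc matching the predicted ring at (290,305) in the side crop. The brown cup at (400,156) and the jar at (235,328) are where they started. I'm handing it in.

```bash
python3 -c "
from workcell import bot
print(bot.job_done())"
```

```text
the job is handed in; nothing more can be done
None
```

The water bath is built and handed in after about 38 s of the 136 s allowed. I placed the large pan on the hotplate, then the cross trivet, then the yellow wax cup, then the lid, in that order.

- **Placing:** each part met the surface below within about 1 mm of the expected height: 60, 65 and 79 mm above the table for pan, trivet and cup. The lid touched down at the fully-home height (0.1477 m against 0.1476 m predicted).
- **Last pictures:** the lid is level. Pan, trivet and cup are centred to about 2–3 mm. The brown cup and the dye jar are in their starting positions, and the gripper is well clear.
- **Disagreements:** the reported TCP lies about 33 mm below the real fingertips. I found this by lowering the shut gripper until it touched the bare table, and corrected every height for it. The two cameras also disagree with each other by 3–5 mm, and with the robot by about 3 mm.
- **Forces:** the highest reading I saw was about 13 N, while closing on the cup.

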